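# Lay the mussel shell for the raking-light photo and hold the sprung cover at its mark

## Robot

A 7-joint arm with a two-finger parallel gripper is mounted at the origin on the work surface. World frame = base frame: x ahead of the robot, y to its left, z up, the work surface at z = 0. Lengths are in m, angles in rad, forces in N, time in s.
With the tool pointing down it reaches from about 0.4 to 0.85 m from the base axis. Payload 10.4 kg.
Tool frame: the origin (TCP) lies at the very end of the fingers, on their centre line; the grasp point (between the pads) lies 19 mm behind it; y points along the fingers, x is the direction in which the jaws open and shut, and the axes are right-handed (so a half turn about y gives the same grasp; the last joint's range is limited). The gripper opens to 87 mm and grips with 3 to 60 N. Pads are 19 mm wide; open, the fingers measure 117 mm over their backs; the gripper's body (75 mm by 190 mm) begins 51 mm behind the grasp point.
Start: joints at [-1.17, 0.332, -0.065, 1.46, 0.022, 1.35, -0.088], TCP at [0.257, 0.57, 0.183] pointing down, gripper open.
Joint ranges: [-2.6, 2.6], [-0.5, 2.12], [-1.47, 1.34], [0.16, 2.42], [-1.27, 4.41], [0.06, 2.06], [-2.6, 2.6]. Speed limits (rad/s): [2.22, 2.22, 2.79, 2.79, 3.14, 3.14, 3.14].

## Interface

Orientations are given as a unit quaternion [x, y, z, w].
In Python, from bench import readout, vision, r gives the robot as it stands.
- The arm moves only by the tool arm_command, never from a script. Its argument "targets" is a list that holds one entry, the list of rows, each a list of 6 numbers: the shift along the tool's x, y, z in m, then the turn, a rotation vector about the tool's x, y, z in degrees. A call has 1 to 12 rows; each row shifts and turns the commanded pose from where the row before left it, along the tool's axes as they then stand; what a row does not reach is not made up. A row lasts 1/12 s, in which the tool goes at most 41.7 mm and 7.16 degrees, less where a joint would pass 70% of its speed; a pose out of reach is approached as far as the arm can. A call is refused whole if a number of a shift passes 0.0417 or a number of a turn 7.16, either way. A call with a gripper value outside its range is refused whole. "hand" is the opening, from 0 (shut) to 1 (fully open), set as the call begins (left out, the last holds). The fingers move at their own pace and stop on an object; "grip_force" is the grip in N (left out, the last holds). Time passes only in rows, so rows that do not move let the fingers close. It gives the time, the measured TCP pose, the force and the opening at its end, in the units of the state.
- readout.read_state(): the state, without advancing time (a new reading comes with each control period).
- vision.camera(name): name is "scene" or "side" or "wrist"; returns a dict with "pixels" (420x560x3 uint8, blue, green, red), "fovy" (degrees; the focal length in pixels is half the picture's height over the tangent of half this angle, whatever the lens; pixels are square), "cx", "cy" (the principal point, pixels), "R" (3x3) and "t" (3): a world point X has camera coordinates R X + t; the wrist camera has in their place "mount" (4x4, takes a point from camera to tool coordinates, whose origin is the TCP and whose axes are the tool frame's). Camera axes: x right, y down, z forward; pixel columns grow to the right and rows downward; lengths in m; the calibration is good to about 2 mm. A picture is of the moment at which its call begins: read the wrist's pose just before it. There is no depth.
- r.close_job(): hands the job in, once; it reports no verdict.
The state is a dict: "time": time; "joint_positions": joint angles; "joint_vel": joint speeds; "joint_torque": joint torques, N m; "ee_pos": TCP position; "eef_rot": TCP orientation; "ft_force": force on the tool from outside, world axes, zero at the start; "torque": the same for the moment, N m; "width": finger opening in m.
Only numpy, scipy, OpenCV 4.12 (cv2) and the standard library are available. Lean on these libraries where they do the work, as an engineer would, in place of code of your own. Each camera call takes 0.05 s, during which the arm holds its last target.

## Task

Get the shell tray ready for a raking-light photo: set the loose mussel shell down flat in the tray's empty pocket, pointed end the same way as the two mussel shells already lying there. Then lift the sprung cover of the light box by its bar until the cover lies level with the set marker arm on the side of the box, and finish while still holding it there, because it snaps shut if you let go. Leave the marker arm, the other shells and everything else on the bench where they are, and do not drop the mussel.

Things in the scene. Friction and masses are not known exactly. Their poses are not given: they have to be found in the camera images.
- mussel_center (a point): The loose mussel shell: one dark blue half shell lying hollow side down on the bench, a drop-shaped dome 84 mm long, 38 mm wide, 22 mm high, about 30 g. This point is midway across its wide part, 10 mm above its flat underside; +x points to the pointed end (50 mm ahead; the round end is 34 mm behind), z up. The sides are parallel and 38 mm apart from 24 mm behind to 12 mm ahead of this point, and upright over the lowest 12 mm: pinch it there across its width.
- mussel_tip (a point): The pointed end of the loose mussel shell, 50 mm ahead of its centre point and 10 mm above its underside.
- card: A blank white paper card (60 x 40 x 0.6 mm) lying in the empty pocket of the tray. Origin: the point on the pocket's floor, at the card's underside, over which the shell's centre point belongs when the shell lies in the middle of the pocket (its centre point then 10 mm above); +x is the direction in which the pointed ends of the shells lie, z up. Any of the three pockets may be the empty one.
- tray: Flat grey tray fixed to the bench, 116 x 252 mm, floor 4 mm thick, with ridges rising only 4 mm above the floor (8 mm above the bench) that make three pockets in a row along its y, 80 mm apart; each pocket is 108 mm long (along x) and 76 mm or more wide. Origin: under its centre on the bench; +x is the way the shells' pointed ends lie (towards the light box).
- ref1: A mussel shell of the same form as the loose one, already lying in a pocket of the tray, pointed end along +x. Origin: on its underside below the middle of its wide part. Loose; leave it alone.
- ref2: The other mussel shell already in the tray, the same as ref1. Leave it alone.
- cover (a joint): Hinge angle of the light box's sprung cover: 0 shut (level), growing as its front edge is lifted, up to 1.5 rad. A spring and its weight pull it shut: about 3 to 4 N at the bar when shut, 5 to 6 N at 0.8 rad. The cover is a 240 x 168 x 6 mm aluminium plate.
- cover_bar (a point): Middle of the cover's lifting bar: a round level steel bar, 12 mm thick and 120 mm long, 50 mm in front of the cover's free edge, carried by two thin arms at its ends, so that fingers pass down on both sides of it; 75 mm above the bench when shut, with free space under it. The point is on the bar's axis, 220 mm from the hinge axis; own axes turn with the cover: x from the front to the hinge (square to the bar), y along the bar, z out of the cover's top.
- cover_hinge (a point): Middle of the cover's hinge axis, 75 mm above the bench. Axes as cover_bar, y along the hinge axis. The bar moves on a circle of 220 mm about this axis; at angle a the bar lies 220*cos(a) mm level in front of it and 220*sin(a) mm above it.
- marker (a joint): Angle of the marker arm, which turns stiffly on the cover's hinge axis beside the box and is set somewhere from 0.5 to 0.85 rad (about 29 to 49 degrees) above level: the angle to which the cover must be lifted. Same zero and direction as the cover's angle.
- marker_tip (a point): Middle of the wider end of the marker arm, a thin dark steel arm beside the cover's +y side (146 mm along y from the cover's middle), 220 mm from the hinge axis, so level with the cover's lifting bar when the cover is at the mark. Axes as cover_bar, at the marker's angle. Do not move it.
- mussel: The loose mussel shell as a whole; origin on its underside, 10 mm below mussel_center.
- scallop: Bystander: chalky white ribbed scallop valve, about 90 mm across and 18 mm high, lying on the bench; origin under its middle.
- jar: Bystander: squat amber glass jar with black cap, 76 mm across and 70 mm high; origin under its middle.
- calipers: Bystander: steel calipers lying flat, 190 mm long along own x, 10 mm high, jaws reach 57 mm to own +y; origin under the middle of the beam.
- dish: Bystander: shallow glass dish, 90 mm across, 16 mm high; origin under its middle.
- forceps: Bystander: steel forceps lying flat, 125 mm long along own x, 5 mm high; origin under the middle.
Not all that is in view belongs to the job. Leave any turquoise or yellow look-alike of the mussel alone.

How it is judged:
By the outcome, as a careful person would: the job done as asked, in the order asked, and still so for the second after the job is handed in, while the arm keeps its last pose, push and grip.
It also fails if it takes over 51 s, if anything falls off the work surface, if the arm or the gripper's body presses on something with over 40 N, if the wrist force passes 120 N, or if a joint passes its speed limit or range.

## Working session

There is one attempt and no reset: what is moved stays moved. The work goes in short steps, Python scripts to look and compute and a tool call to move; the robot and the scene stay as the last step left them, time stands still between calls to the robot, and variables do not carry over. Pictures are saved under pics/ and viewed, and the job is handed in when it is done.

Besides the shell and the picture viewer there is one more tool, called after ">>>" by a JSON object that holds its "op" and its "data". arm_command: Moves the arm, as the interface text tells. Its arguments: {"type":"object","properties":{"targets":{"type":"array","items":{"type":"array","items":{"type":"array","items":{"type":"number"}}}},"hand":{"type":"number"},"grip_force":{"type":"number"}},"required":["targets"]}

```bash
ls; mkdir -p pics; cat > look.py <<'E'
import sys,cv2,json
from bench import readout,vision,r
import numpy as np
def snap(name,fn):
    s=readout.read_state(); c=vision.camera(name)
    cv2.imwrite(f'pics/{fn}.png',c['pixels'])
    d={k:np.array(v).tolist() for k,v in c.items() if k!='pixels'}
    d['ee_pos']=list(map(float,s['ee_pos']));d['eef_rot']=list(map(float,s['eef_rot']))
    json.dump(d,open(f'pics/{fn}.json','w'))
    return c,s
E
python3 - <<'E'
from look import *
for n in ['scene','side','wrist']:
    c,s=snap(n,n+'0'); print(n,c['fovy'],c['cx'],c['cy'],c.get('R'),c.get('t'),c.get('mount'))
print(s)
E
```

```text
pics
scene 43.363029130907 281.511997083676 208.85659051752936 [[ 0.12593605  0.99202417 -0.00530723]
 [ 0.5382178  -0.07281805 -0.83965417]
 [-0.83334369  0.10288628 -0.54309548]] [-0.12350697 -0.21160989  1.74265248] None
side 46.90062890571382 269.3830425781114 215.00657699502415 [[-0.98270886 -0.18492875  0.00920125]
 [-0.11521719  0.57184968 -0.81222715]
 [ 0.14494242 -0.79924295 -0.58326872]] [0.56438991 0.1163747  1.41984566] None
wrist 70.10281124897674 283.54144852066855 206.18648385259277 None None [[ 9.99999767e-01 -4.66263414e-04  4.99421615e-04 -9.99430504e-04]
 [-5.99809100e-04 -2.49052948e-01  9.68489685e-01 -2.02351229e-01]
 [-3.27188881e-04 -9.68489758e-01 -2.49053170e-01  6.72937185e-02]
 [ 0.00000000e+00  0.00000000e+00  0.00000000e+00  1.00000000e+00]]
{'time': 0.1, 'joint_positions': array([-1.16963287,  0.33279222, -0.06467341,  1.46083207,  0.0216378 ,
        1.34987801, -0.08849493]), 'joint_vel': array([ 0.00051815, -0.00211686, -0.00046597, -0.0012811 , -0.00039727,
        0.0015547 ,  0.00168792]), 'joint_torque': array([ 2.89022166e-03, -6.24543214e+01,  2.54285394e-02, -3.90711880e+01,
       -6.12678914e-02,  3.66357411e-02,  4.71366604e-05]), 'ee_pos': array([0.2568745 , 0.56936241, 0.1824558 ]), 'eef_rot': array([ 0.59422838,  0.38333019, -0.38401078, -0.59370558]), 'ft_force': array([-0.51643476,  0.44564892, -0.86692285]), 'torque': array([-0.03413735, -0.01258464, -0.00151492]), 'width': 0.08667302711089978}
```

View pics/scene0.png

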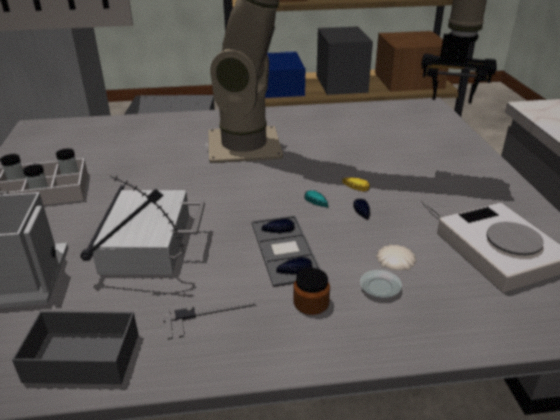

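View pics/side0.png

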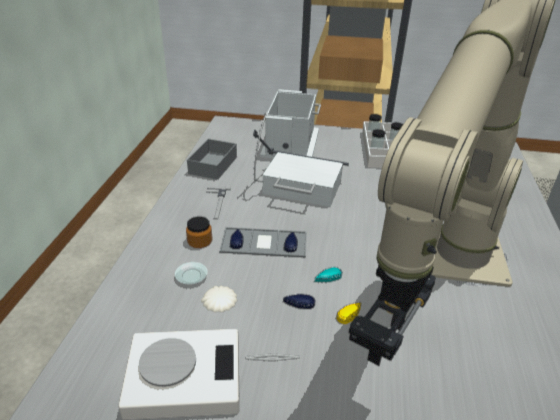

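View pics/wrist0.png

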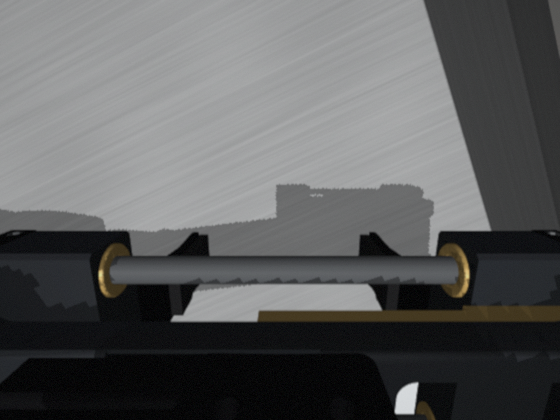

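```bash
cat > geo.py <<'E'
import json,numpy as np,cv2
from scipy.spatial.transform import Rotation as Ro
H=420
def cam(fn):
    d=json.load(open(f'pics/{fn}.json')); f=H/2/np.tan(np.radians(d['fovy']/2))
    if 'R' in d and d['R'] is not None: R=np.array(d['R']);t=np.array(d['t'])
    else:
        M=np.array(d['mount']);Rt=Ro.from_quat(d['eef_rot']).as_matrix()
        Rc=Rt@M[:3,:3]; p=Rt@M[:3,3]+np.array(d['ee_pos']); R=Rc.T; t=-Rc.T@p
    return f,d['cx'],d['cy'],R,t
def ray(c,u,v):
    f,cx,cy,R,t=c; d=R.T@np.array([(u-cx)/f,(v-cy)/f,1]); return -R.T@t,d/np.linalg.norm(d)
def onplane(c,u,v,z):
    o,d=ray(c,u,v); return o+d*(z-o[2])/d[2]
def tri(rays):
    A=0;b=0
    for o,d in rays:
        P=np.eye(3)-np.outer(d,d);A=A+P;b=b+P@o
    X=np.linalg.solve(A,b); return X,[float(np.linalg.norm((np.eye(3)-np.outer(d,d))@(X-o))) for o,d in rays]
def proj(c,X):
    f,cx,cy,R,t=c; q=R@np.array(X)+t; return cx+f*q[0]/q[2],cy+f*q[1]/q[2]
def crop(fn,x0,y0,w,h,s,out):
    im=cv2.imread(f'pics/{fn}.png')[y0:y0+h,x0:x0+w]
    cv2.imwrite(f'pics/{out}.png',cv2.resize(im,None,fx=s,fy=s,interpolation=cv2.INTER_CUBIC))
E
python3 - <<'E'
from geo import *
crop('scene0',240,170,190,140,4,'c1'); crop('side0',170,210,200,120,4,'c2')
crop('scene0',70,160,150,130,5,'c3'); crop('side0',220,90,150,120,5,'c4')
E
```

```text
(no output)
```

View pics/c1.png

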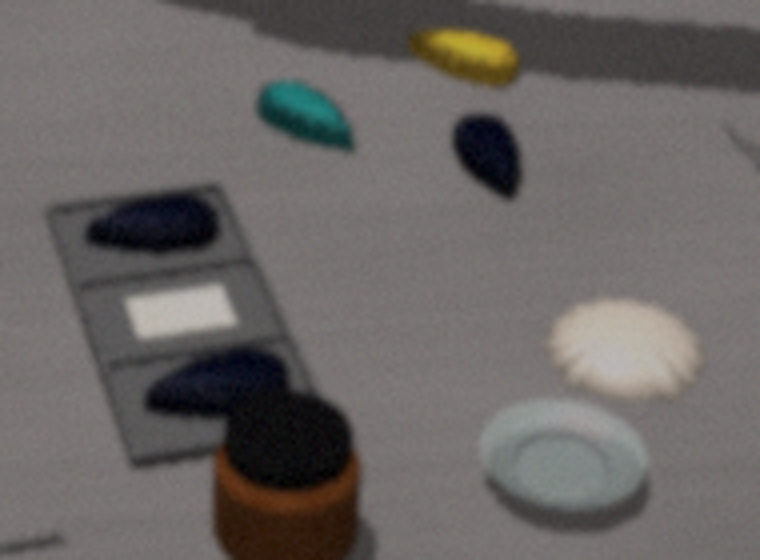

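View pics/c2.png

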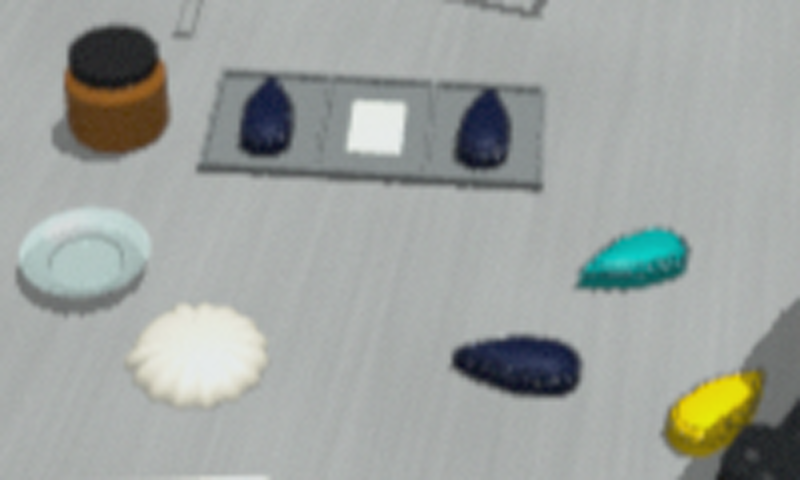

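View pics/c3.png

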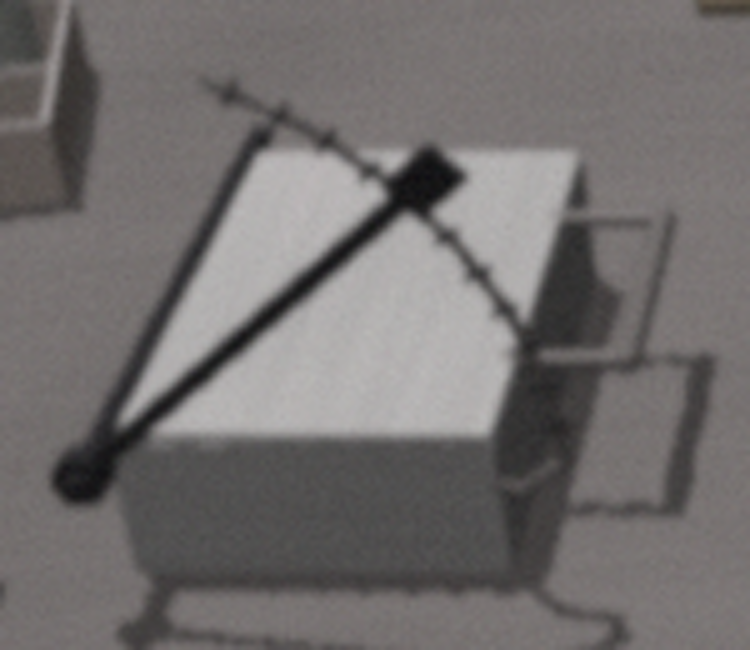

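View pics/c4.png

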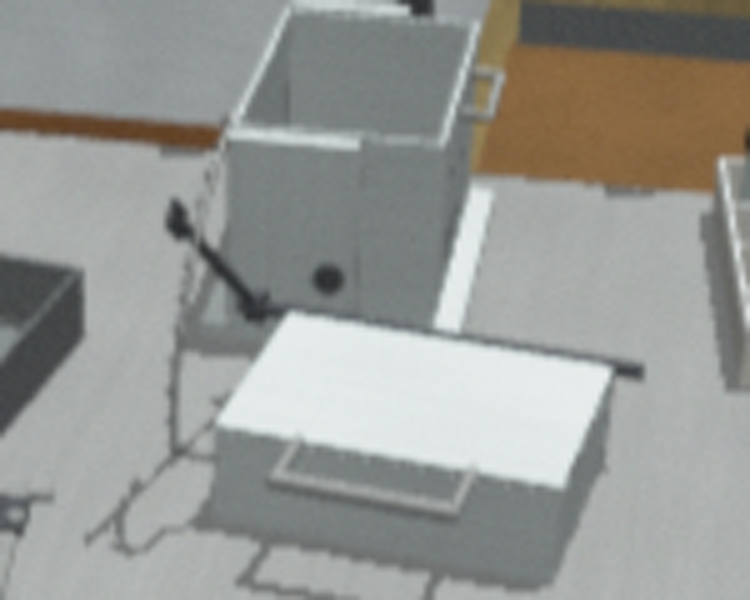

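```bash
python3 - <<'E'
from geo import *
A,B=cam('scene0'),cam('side0')
def masks(fn,fun):
    im=cv2.imread(f'pics/{fn}.png').astype(int); b,g,r=im[...,0],im[...,1],im[...,2]
    m=fun(b,g,r).astype(np.uint8); n,l,st,ce=cv2.connectedComponentsWithStats(m)
    return [(st[i],ce[i],l==i) for i in range(1,n) if st[i][4]>40]
for fn,c in(('scene0',A),('side0',B)):
    print(fn)
    for st,ce,m in masks(fn,lambda b,g,r:(b>r+12)&(r<45)&(g<50)):
        x,y,w,h,a=st
        if y<150 : continue
        ys,xs=np.where(m)
        # base-plane map of mask pixels at z=.008
        P=np.array([onplane(c,u,v,.010)[:2] for u,v in zip(xs,ys)])
        mu=P.mean(0); w_,V=np.linalg.eigh(np.cov((P-mu).T)); ax=V[:,1]; s=(P-mu)@ax
        sk=np.mean(s**3); 
        if sk<0: ax=-ax; s=-s
        e=(P-mu)@V[:,0]
        print(st,ce,'mu',mu.round(4),'axis',np.degrees(np.arctan2(ax[1],ax[0])).round(1),'tip',(mu+ax*s.max()).round(4),'len',np.ptp(s).round(4),np.ptp(e).round(4))
    for st,ce,m in masks(fn,lambda b,g,r:(np.minimum(np.minimum(b,g),r)>(150 if fn=='scene0' else 205))):
        x,y,w,h,a=st
        if not(200<x<310 and 200<y<260): continue
        cn,_=cv2.findContours(m.astype(np.uint8),0,2); rr=cv2.minAreaRect(cn[0])
        ys,xs=np.where(m);P=np.array([onplane(c,u,v,.0046)[:2] for u,v in zip(xs,ys)]);mu=P.mean(0)
        w_,V=np.linalg.eigh(np.cov((P-mu).T));print('card',st,mu.round(4),np.degrees(np.arctan2(*V[::-1,1])),np.sqrt(12*w_))
E
```

```text
scene0
[355 200  13  15 122] [361.79508197 206.13934426] mu [0.4337 0.2847] axis -0.3 tip [0.4726 0.2845] len 0.0706 0.029
[265 219  27   9 133] [279.06015038 223.41353383] mu [0.485  0.0568] axis -83.3 tip [0.4891 0.0209] len 0.0647 0.0348
[280 258  30  11 189] [295.94708995 263.04232804] mu [0.6485 0.0755] axis -79.8 tip [0.6552 0.0382] len 0.0687 0.0338
card [272 242  26  12 224] [0.5796 0.0584] 96.9696316681061 [0.03653481 0.05788067]
side0
[231 230  11  19 141] [236.09929078 239.40425532] mu [0.6625 0.0719] axis -80.6 tip [0.67   0.0264] len 0.0869 0.032
[285 233  12  19 130] [290. 242.] mu [0.5019 0.0524] axis 88.7 tip [0.5029 0.0951] len 0.0869 0.0312
[284 295  30  13 248] [299.35080645 300.82258065] mu [0.4418 0.2867] axis 4.0 tip [0.4819 0.2896] len 0.0757 0.0441
card [257 235  14  13 155] [0.581  0.0581] 98.24702102149361 [0.03893817 0.05751076]
```

```bash
python3 - <<'E'
from geo import *
q=[0.59422838,  0.38333019, -0.38401078, -0.59370558]
print(Ro.from_quat(q).as_matrix().round(3))
A,B=cam('scene0'),cam('side0')
# marker tip / pivot, bar ends, from crops
def c3(u,v): return ray(A,70+(u+.5)/5-.5,160+(v+.5)/5-.5)
def c4(u,v): return ray(B,220+(u+.5)/5-.5,90+(v+.5)/5-.5)
for n,p,q in [('mtip',(428,178),(176,217)),('pivot',(82,475),(256,305)),('hingefar',(262,135),(640,372)),('barR',(640,358),(282,480)),('barL',(672,220),(455,512)),('covFR',(495,435),(218,428)),('covFL',(578,150),(567,487))]:
    print(n,*tri([c3(*p),c4(*q)]))
E
```

```text
[[ 0.411 -0.    -0.912]
 [ 0.912 -0.001  0.411]
 [-0.001 -1.    -0.   ]]
mtip [ 0.66388544 -0.2108752   0.22433834] [0.00031574615795663643, 0.0003157461579567321]
pivot [ 0.64110762 -0.37779404  0.07580738] [0.0005047823935546513, 0.000504782393554315]
hingefar [ 0.35924204 -0.33679148  0.0757205 ] [0.00036068308089698306, 0.0003606830808968405]
barR [ 0.58154232 -0.14308561  0.07510296] [0.002639186014805192, 0.0026391860148051423]
barL [ 0.46630945 -0.1278095   0.07540646] [0.0020811700745157076, 0.0020811700745156764]
covFR [ 0.63469856 -0.20404743  0.07459483] [0.00014079903026426854, 0.00014079903026411784]
covFL [ 0.39752174 -0.17398783  0.0764703 ] [0.00011023026389973654, 0.00011023026389957875]
```

```bash
python3 - <<'E'
from geo import *
A,B=cam('scene0'),cam('side0')
for n,s,t,z in [('turq',(316,199),(329,274),.01),('yellow',(357,184),(348,313),.01),('jarcap',(312,281),(198,224),.07),('scallop',(396,257),(219,299),.01),('dish',(381,285),(191,273),.01)]:
    print(n,onplane(A,*s,z).round(3),onplane(B,*t,z).round(3),tri([ray(A,*s),ray(B,*t)])[0].round(3))
E
```

```text
turq [0.382 0.171 0.01 ] [0.375 0.17  0.01 ] [0.376 0.171 0.008]
yellow [0.318 0.301 0.01 ] [0.316 0.305 0.01 ] [0.316 0.302 0.008]
jarcap [0.783 0.087 0.07 ] [0.769 0.097 0.07 ] [0.773 0.088 0.062]
scallop [0.657 0.308 0.01 ] [0.647 0.321 0.01 ] [0.649 0.312 0.002]
dish [0.747 0.246 0.01 ] [0.748 0.24  0.01 ] [0.748 0.244 0.012]
```

```bash
cat > plan.py <<'E'
import sys,numpy as np
from scipy.spatial.transform import Rotation as Ro
from bench import readout
def Rdown(xdeg,tilt=0):
    # tool x at azimuth xdeg, y down; tilt about world axis given later
    a=np.radians(xdeg); x=np.array([np.cos(a),np.sin(a),0]); y=np.array([0,0,-1.]); z=np.cross(x,y)
    return Ro.from_matrix(np.c_[x,y,z])
def plan(p,Rt,n,quiet=False):
    s=readout.read_state(); R0=Ro.from_quat(s['eef_rot']); d=R0.inv().apply(np.array(p)-s['ee_pos'])
    rv=(R0.inv()*Rt).as_rotvec(); st=Ro.from_rotvec(rv/n).as_matrix()
    S=sum(np.linalg.matrix_power(st,k) for k in range(n)); sh=np.linalg.solve(S,d)
    print('t',s['time'],'n',n,'row',sh.round(4),np.degrees(rv/n).round(2),'|sh|',np.linalg.norm(sh).round(4),'width',s['width'],'F',s['ft_force'].round(2))
E
python3 - <<'E'
from plan import *
plan([.438,.286,.13],Rdown(92),10)
E
```

```text
t 0.15 n 10 row [-0.024   0.0053 -0.024 ] [-0.   -2.63 -0.01] |sh| 0.0343 width 0.08706070858128294 F [ 0.01 -0.02  0.13]
```

>>> {"op": "arm_command", "data": {"targets": [[[-0.024,0.0053,-0.024,0,-2.63,0],[-0.024,0.0053,-0.024,0,-2.63,0],[-0.024,0.0053,-0.024,0,-2.63,0],[-0.024,0.0053,-0.024,0,-2.63,0],[-0.024,0.0053,-0.024,0,-2.63,0],[-0.024,0.0053,-0.024,0,-2.63,0],[-0.024,0.0053,-0.024,0,-2.63,0],[-0.024,0.0053,-0.024,0,-2.63,0],[-0.024,0.0053,-0.024,0,-2.63,0],[-0.024,0.0053,-0.024,0,-2.63,0],[0,0,0,0,0,0],[0,0,0,0,0,0]]], "hand": 1, "grip_force": 15}}

```text
time: 1.15
ee_pos: [0.439, 0.2842, 0.1297]
eef_rot: [-0.492, -0.507, 0.508, 0.492]
ft_force: [-1.0, 0.7, -0.3]
width: 0.0869
```

```bash
python3 - <<'E'
from look import *
c,s=snap('wrist','w1'); print(s['ee_pos'],s['eef_rot'],s['time'])
E
```

```text
[0.43903164 0.28416858 0.12968121] [-0.49225344 -0.50736254  0.50802455  0.49211874] 1.15
```

View pics/w1.png

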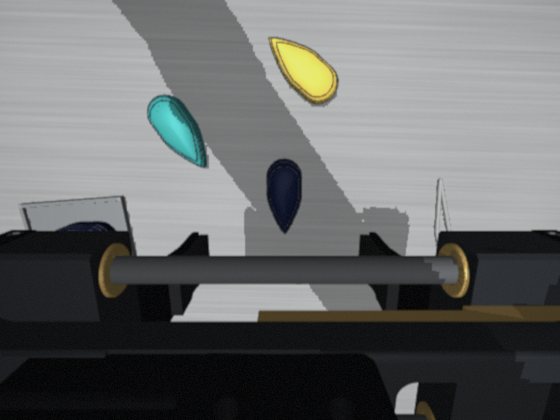

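The wrist view shows the dark blue shell at (284,190) with its point towards (285,232), so +x. The turquoise (180,130) and yellow (305,70) look-alikes are clearly separate from it. Next I measure its outline.

```bash
python3 - <<'E'
from geo import *
W=cam('w1'); im=cv2.imread('pics/w1.png').astype(int); b,g,r=im[...,0],im[...,1],im[...,2]
m=((b>r+10)&(r<60)&(g<70)).astype(np.uint8); m[:140]=0;m[236:]=0;m[:,:240]=0;m[:,330:]=0
n,l,st,ce=cv2.connectedComponentsWithStats(m); i=1+np.argmax(st[1:,4]); print(st[i],ce[i])
ys,xs=np.where(l==i)
P=np.array([onplane(W,u,v,.004)[:2] for u,v in zip(xs,ys)])
# width midpoint per world-x slice
for x0 in np.arange(P[:,0].min(),P[:,0].max(),.008):
    q=P[(P[:,0]>=x0)&(P[:,0]<x0+.004)]
    if len(q): print(x0.round(4),q[:,1].min().round(4),q[:,1].max().round(4),'mid',((q[:,1].min()+q[:,1].max())/2).round(4),'w',np.ptp(q[:,1]).round(4))
print(P[:,0].max(), P[np.argmax(P[:,0])])
E
```

```text
[ 267  160   34   72 1823] [283.8650576  191.19802523]
0.4036 0.2707 0.2925 mid 0.2816 w 0.0218
0.4116 0.2664 0.2994 mid 0.2829 w 0.033
0.4196 0.2644 0.3008 mid 0.2826 w 0.0365
0.4276 0.2645 0.3012 mid 0.2828 w 0.0367
0.4356 0.2657 0.3015 mid 0.2836 w 0.0358
0.4436 0.2659 0.3018 mid 0.2839 w 0.036
0.4516 0.2683 0.3 mid 0.2841 w 0.0317
0.4596 0.2707 0.2979 mid 0.2843 w 0.0272
0.4676 0.2743 0.2948 mid 0.2846 w 0.0205
0.4756 0.2779 0.2906 mid 0.2843 w 0.0127
0.4836 0.2827 0.2874 mid 0.285 w 0.0046
0.48524983277238715 [0.48524983 0.28508593]
```

```bash
python3 - <<'E'
from plan import *
plan([.4325,.2831,.0055],Rdown(92.3),8)
E
```

```text
t 1.2 n 8 row [-0.0003  0.0156  0.0007] [-0.   -0.05 -0.  ] |sh| 0.0156 width 0.08710929984189388 F [-1.1   0.62  0.51]
```

>>> {"op": "arm_command", "data": {"targets": [[[-0.0003,0.018,0.0008,0,-0.05,0],[-0.0003,0.018,0.0008,0,-0.05,0],[-0.0003,0.018,0.0008,0,-0.05,0],[-0.0003,0.018,0.0008,0,-0.05,0],[-0.0003,0.018,0.0008,0,-0.05,0],[-0.0003,0.018,0.0008,0,-0.05,0],[-0.0003,0.01,0.0004,0,-0.05,0],[0,0.0055,0.0004,0,0,0],[0,0,0,0,0,0],[0,0,0,0,0,0]]]}}

```text
time: 2.03
ee_pos: [0.4326, 0.2845, 0.0073]
eef_rot: [0.489, 0.511, -0.51, -0.489]
ft_force: [0.1, 0.6, -0.3]
width: 0.0873
```

```bash
python3 - <<'E'
from plan import *
plan([.4325,.2831,.0055],Rdown(92.3),1)
E
```

```text
t 2.0333 n 1 row [-0.0014  0.0018  0.0002] [0.03 0.1  0.03] |sh| 0.0023 width 0.08728372222085062 F [ 0.08  0.56 -0.32]
```

>>> {"op": "arm_command", "data": {"targets": [[[-0.0014,0.0018,0,0,0.1,0],[0,0,0,0,0,0]]]}}

```text
time: 2.2
ee_pos: [0.4331, 0.2826, 0.0055]
eef_rot: [0.49, 0.51, -0.509, -0.49]
ft_force: [-0.6, -0.4, -0.8]
width: 0.087
```

>>> {"op": "arm_command", "data": {"targets": [[[0,0,0,0,0,0],[0,0,0,0,0,0],[0,0,0,0,0,0],[0,0,0,0,0,0],[0,0,0,0,0,0],[0,0,0,0,0,0],[0,0,0,0,0,0],[0,0,0,0,0,0],[0,0,0,0,0,0],[0,0,0,0,0,0],[0,0,0,0,0,0],[0,0,0,0,0,0]]], "hand": 0.3, "grip_force": 12}}

```text
time: 3.2
ee_pos: [0.4326, 0.2824, 0.0048]
eef_rot: [0.49, 0.51, -0.51, -0.49]
ft_force: [-0.8, 0.3, -0.3]
width: 0.0271
```

The opening is 27 mm but the shell is 38 mm wide, so I check what happened.

```bash
python3 - <<'E'
from look import *
c,s=snap('wrist','w2'); c,s=snap('side','s2');print(s['width'],s['ft_force'])
from geo import crop
crop('s2',230,240,150,110,5,'s2c')
E
```

```text
0.026914908333134292 [ 0.61832178 -0.03780277 -0.44799628]
```

View pics/w2.png

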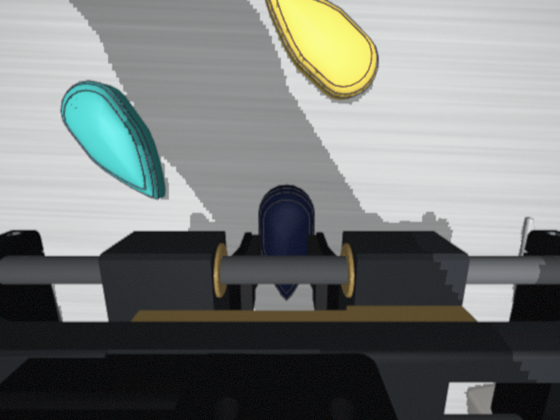

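View pics/s2c.png

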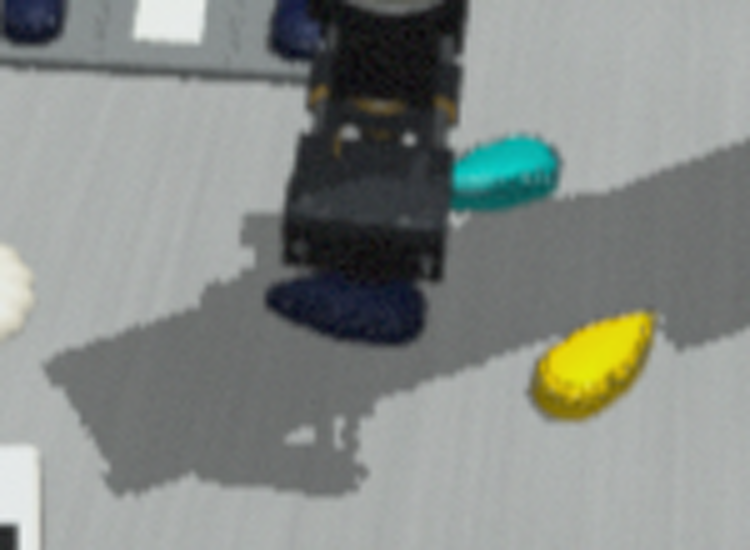

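```bash
python3 - <<'E'
from geo import *
B=cam('s2');d=json.load(open('pics/s2.json'));R=Ro.from_quat(d['eef_rot']).as_matrix();p=np.array(d['ee_pos'])
for l in [(0,0,0),(.0135,0,0),(-.0135,0,0),(0,-.07,0),(.095,-.07,0),(-.095,-.07,0),(.0,-.07,.037)]:
    X=p+R@np.array(l); print(l,X.round(3),np.round(proj(B,X),1))
B=cam('side0');d=json.load(open('pics/side0.json'));print('start tcp',proj(B,d['ee_pos']))
W=cam('w2');print('wrist tcp',proj(W,p))
crop('side0',300,210,160,170,4,'s0g'); crop('s2',230,190,150,160,5,'s2d')
E
```

```text
(0, 0, 0) [0.433 0.282 0.005] [303.  301.5]
(0.0135, 0, 0) [0.432 0.296 0.005] [302.5 305.3]
(-0.0135, 0, 0) [0.433 0.269 0.005] [303.5 297.8]
(0, -0.07, 0) [0.433 0.282 0.075] [304.4 281.7]
(0.095, -0.07, 0) [0.429 0.377 0.075] [300.8 309.5]
(-0.095, -0.07, 0) [0.436 0.188 0.075] [307.5 257.3]
(0.0, -0.07, 0.037) [0.396 0.281 0.075] [319.2 283.3]
start tcp (np.float64(382.02035246989027), np.float64(357.81395621613274))
wrist tcp (np.float64(284.98615952787253), np.float64(227.56725967204804))
```

View pics/s2d.png

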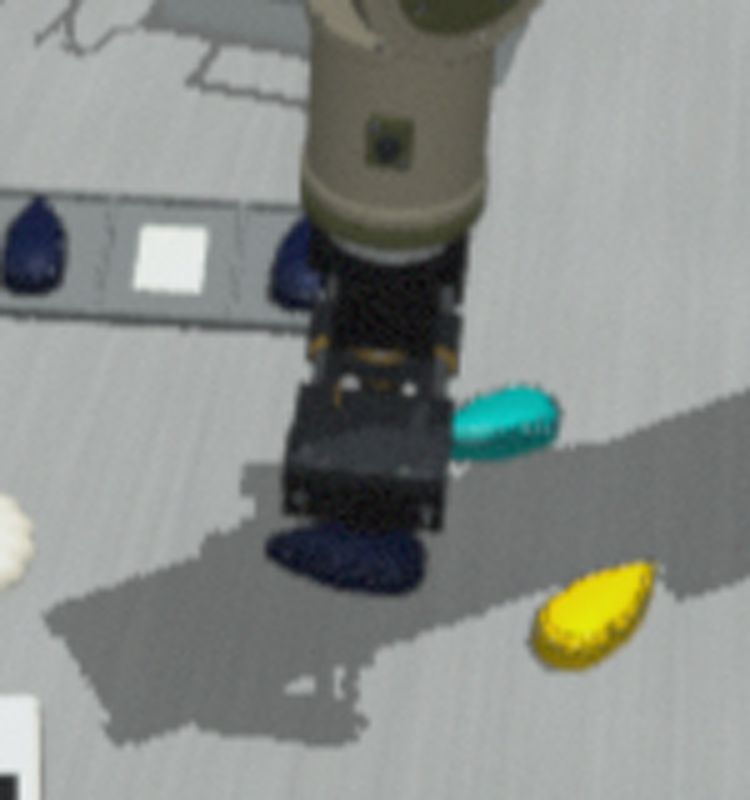

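View pics/s0g.png

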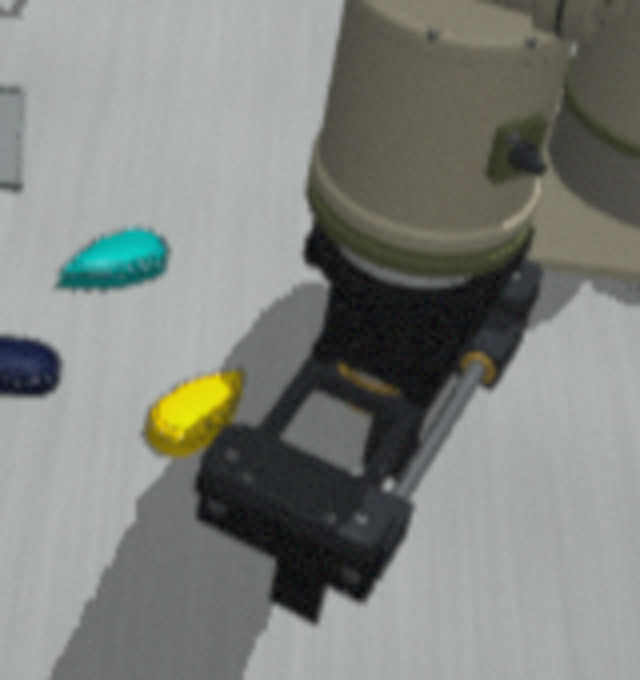

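```bash
python3 - <<'E'
from geo import *
crop('w2',200,170,180,140,4,'w2c')
im=cv2.imread('pics/w2c.png'); cv2.imwrite('pics/w2c.png',np.clip(im.astype(float)*2.5,0,255).astype(np.uint8))
crop('s2',270,270,70,55,10,'s2e')
im=cv2.imread('pics/s2e.png'); cv2.imwrite('pics/s2e.png',np.clip(im.astype(float)*2.5,0,255).astype(np.uint8))
E
```

```text
(no output)
```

View pics/w2c.png

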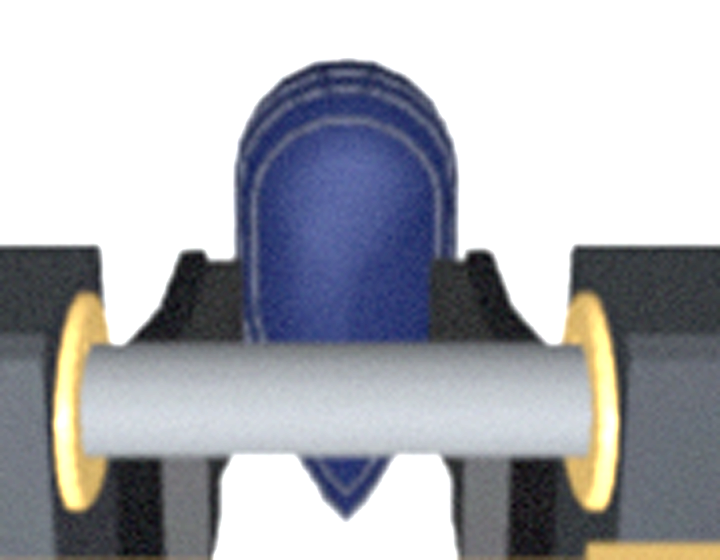

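View pics/s2e.png

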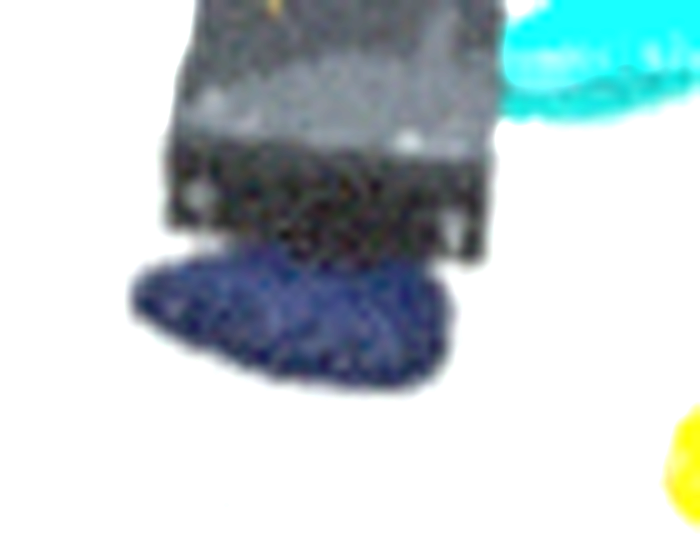

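```bash
python3 - <<'E'
from geo import *
M=np.array(json.load(open('pics/w1.json'))['mount']);Mi=np.linalg.inv(M)
f,cx,cy,_,_=cam('w1')
for y in(0,-.01,-.019,-.03,-.04):
  for z in (.0095,0):
    for x in (.0435,.0135,.019):
        q=Mi@np.array([x,y,z,1]);print((x,y,z),'u-off %.1f row %.1f depth %.3f'%(f*q[0]/q[2],cy+f*q[1]/q[2],q[2]))
crop('w1',160,200,260,120,3,'w1c')
im=cv2.imread('pics/w1c.png'); cv2.imwrite('pics/w1c.png',np.clip(im.astype(float)*2.5,0,255).astype(np.uint8))
E
```

```text
(0.0435, 0, 0.0095) u-off 63.3 row 214.7 depth 0.211
(0.0135, 0, 0.0095) u-off 20.7 row 214.7 depth 0.211
(0.019, 0, 0.0095) u-off 28.5 row 214.7 depth 0.211
(0.0435, 0, 0) u-off 62.6 row 227.5 depth 0.213
(0.0135, 0, 0) u-off 20.4 row 227.5 depth 0.213
(0.019, 0, 0) u-off 28.2 row 227.5 depth 0.213
(0.0435, -0.01, 0.0095) u-off 66.4 row 218.8 depth 0.201
(0.0135, -0.01, 0.0095) u-off 21.7 row 218.8 depth 0.201
(0.019, -0.01, 0.0095) u-off 29.9 row 218.8 depth 0.201
(0.0435, -0.01, 0) u-off 65.6 row 232.2 depth 0.203
(0.0135, -0.01, 0) u-off 21.4 row 232.2 depth 0.203
(0.019, -0.01, 0) u-off 29.5 row 232.2 depth 0.203
(0.0435, -0.019, 0.0095) u-off 69.4 row 222.9 depth 0.192
(0.0135, -0.019, 0.0095) u-off 22.7 row 222.9 depth 0.192
(0.019, -0.019, 0.0095) u-off 31.2 row 222.9 depth 0.192
(0.0435, -0.019, 0) u-off 68.6 row 236.8 depth 0.194
(0.0135, -0.019, 0) u-off 22.4 row 236.9 depth 0.194
(0.019, -0.019, 0) u-off 30.9 row 236.8 depth 0.194
(0.0435, -0.03, 0.0095) u-off 73.5 row 228.4 depth 0.181
(0.0135, -0.03, 0.0095) u-off 24.0 row 228.4 depth 0.181
(0.019, -0.03, 0.0095) u-off 33.1 row 228.4 depth 0.181
(0.0435, -0.03, 0) u-off 72.5 row 243.1 depth 0.184
(0.0135, -0.03, 0) u-off 23.7 row 243.1 depth 0.184
(0.019, -0.03, 0) u-off 32.7 row 243.1 depth 0.184
(0.0435, -0.04, 0.0095) u-off 77.6 row 234.0 depth 0.172
(0.0135, -0.04, 0.0095) u-off 25.4 row 234.0 depth 0.172
(0.019, -0.04, 0.0095) u-off 35.0 row 234.0 depth 0.172
(0.0435, -0.04, 0) u-off 76.6 row 249.4 depth 0.174
(0.0135, -0.04, 0) u-off 25.0 row 249.4 depth 0.174
(0.019, -0.04, 0) u-off 34.5 row 249.4 depth 0.174
```

View pics/w1c.png

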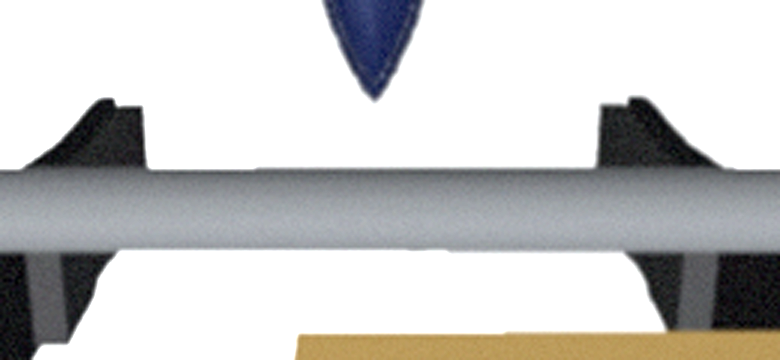

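```bash
python3 - <<'E'
from geo import *
B=cam('side0');d=json.load(open('pics/side0.json'));R=Ro.from_quat(d['eef_rot']).as_matrix();p=np.array(d['ee_pos'])
for y in (0,-.02,-.038):
  for x in (.0435,.0585):
   for z in (-.0095,.0095):
    print(x,y,z,np.round(proj(B,p+R@np.array([x,y,z])),1))
A=cam('scene0')
for y in (0,-.02,-.038):
  for x in (-.05,.05): print('scene',x,y,np.round(proj(A,p+R@np.array([x,y,0])),1))
crop('scene0',400,40,110,70,7,'sg')
E
```

```text
0.0435 0 -0.0095 [367.  371.6]
0.0435 0 0.0095 [376.8 376.8]
0.0585 0 -0.0095 [363.3 377.4]
0.0585 0 0.0095 [373.2 382.7]
0.0435 -0.02 -0.0095 [368.5 364.5]
0.0435 -0.02 0.0095 [378.3 369.8]
0.0585 -0.02 -0.0095 [364.7 370.4]
0.0585 -0.02 0.0095 [374.7 375.7]
0.0435 -0.038 -0.0095 [369.8 358.1]
0.0435 -0.038 0.0095 [379.8 363.3]
0.0585 -0.038 -0.0095 [366.  363.9]
0.0585 -0.038 0.0095 [376.1 369.2]
scene -0.05 0 [431.1 111.8]
scene 0.05 0 [467.8 115.7]
scene -0.05 -0.02 [432.1 105.1]
scene 0.05 -0.02 [469.1 109. ]
scene -0.05 -0.038 [433.1  99. ]
scene 0.05 -0.038 [470.4 102.8]
```

View pics/sg.png

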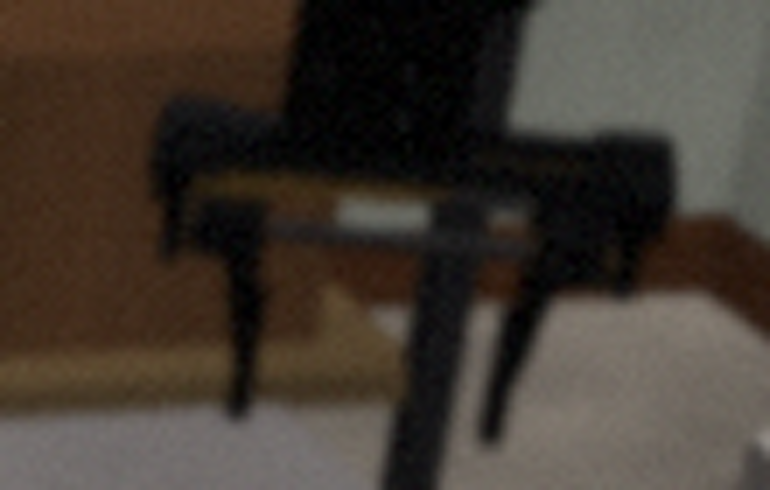

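In all three views the real fingertips sit about 38 mm behind the reported TCP, along the tool. In the scene view they are at (434,99) and (470,103), which fits y = -0.038 m. The gripper therefore closed above the shell and nothing moved. From here I work from the real tip position. I reopen and go down in small steps, watching the force.

```bash
cat >> plan.py <<'E'
OFF=np.array([0,-.038,0])
def tplan(tip,Rt,n): plan(np.array(tip)-Rt.apply(OFF),Rt,n)
def tip():
    s=readout.read_state(); return s['ee_pos']+Ro.from_quat(s['eef_rot']).apply(OFF)
E
python3 - <<'E'
from plan import *
print(tip()); tplan([.4325,.2831,.0055],Rdown(92.3),1)
E
```

```text
[0.43258406 0.28243446 0.04283799]
t 3.3 n 1 row [0.0007 0.0373 0.0001] [ 0.   -0.03  0.  ] |sh| 0.0373 width 0.026651889821841936 F [0.18 0.   0.84]
```

>>> {"op": "arm_command", "data": {"targets": [[[0,0,0,0,0,0],[0,0,0,0,0,0],[0,0,0,0,0,0],[0,0,0,0,0,0],[0,0,0,0,0,0],[0,0,0,0,0,0],[0,0,0,0,0,0],[0,0,0,0,0,0]]], "hand": 1}}

```text
time: 3.97
ee_pos: [0.4326, 0.2824, 0.0048]
eef_rot: [0.49, 0.51, -0.51, -0.49]
ft_force: [-0.1, 0.2, 0.1]
width: 0.0718
```

>>> {"op": "arm_command", "data": {"targets": [[[0.0003,0.009,0,0,0,0],[0.0003,0.009,0,0,0,0],[0,0.009,0,0,0,0],[0,0.004,0,0,0,0],[0,0,0,0,0,0]]]}}

```text
time: 4.38
ee_pos: [0.4316, 0.2823, -0.0278]
eef_rot: [-0.49, -0.509, 0.511, 0.49]
ft_force: [0.4, -0.6, 0.5]
width: 0.0866
```

```bash
python3 - <<'E'
from look import *
from geo import crop
from plan import *
c,s=snap('side','s3');print(s['width'],s['ft_force'],tip())
tplan([.4325,.2831,.0055],Rdown(92.3),1)
crop('s3',230,220,150,110,5,'s3c')
E
```

```text
0.08655127546449223 [ 0.352572   -0.62261271  0.46463143] [0.4320779  0.28262184 0.01097687]
t 4.4333 n 1 row [ 0.0005  0.0055 -0.0005] [-0.08 -0.03 -0.06] |sh| 0.0055 width 0.08676974588788268 F [0.01 0.12 0.8 ]
```

View pics/s3c.png

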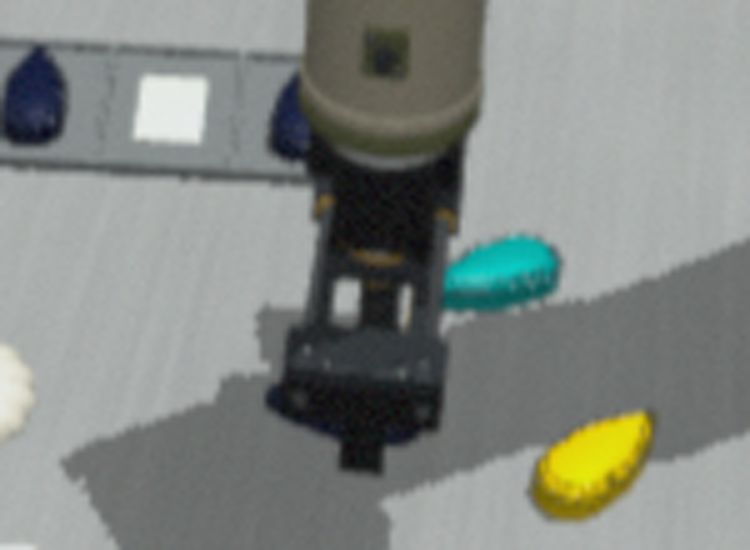

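The front finger now reaches down past the shell, with its tip at crop (360,470). I go down the last 5 mm and close.

>>> {"op": "arm_command", "data": {"targets": [[[0.0005,0.0025,0,0,0,0],[0,0.0025,0,0,0,0],[0,0,0,0,0,0]]]}}

```text
time: 4.68
ee_pos: [0.4325, 0.2835, -0.0314]
eef_rot: [-0.49, -0.51, 0.51, 0.49]
ft_force: [-0.6, 0.9, 0.2]
width: 0.0871
```

>>> {"op": "arm_command", "data": {"targets": [[[0,0,0,0,0,0],[0,0,0,0,0,0],[0,0,0,0,0,0],[0,0,0,0,0,0],[0,0,0,0,0,0],[0,0,0,0,0,0],[0,0,0,0,0,0],[0,0,0,0,0,0],[0,0,0,0,0,0],[0,0,0,0,0,0],[0,0,0,0,0,0],[0,0,0,0,0,0]]], "hand": 0.3, "grip_force": 12}}

```text
time: 5.68
ee_pos: [0.4326, 0.2835, -0.0311]
eef_rot: [0.49, 0.51, -0.51, -0.49]
ft_force: [-0.3, -0.8, -0.6]
width: 0.0381
```

```bash
python3 - <<'E'
from look import *
from plan import *
c,s=snap('wrist','w4');print(s['width'],s['ft_force'],tip())
from geo import crop
crop('w4',180,130,220,160,3.5,'w4c')
E
```

```text
0.038125394760798764 [-0.3386108  -0.75145311 -0.63967574] [0.43258091 0.28358561 0.00687381]
```

View pics/w4c.png

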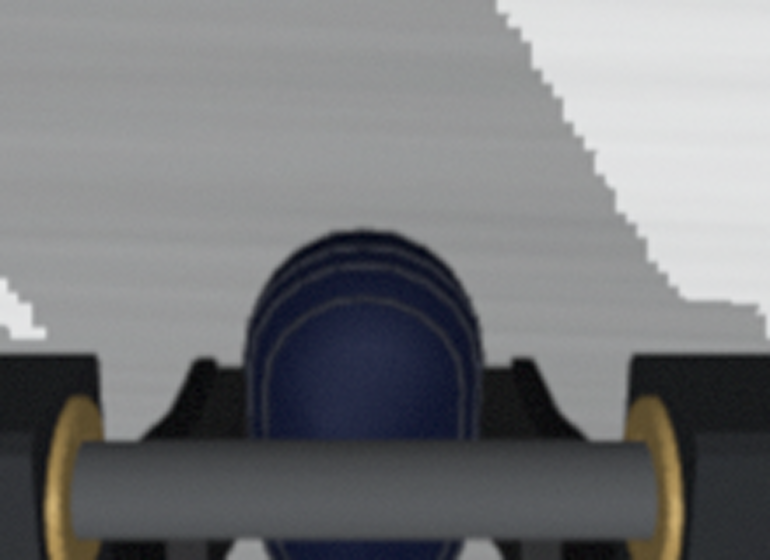

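Opening is 38.1 mm, so the shell is pinched squarely across its width. Now I lift it.

>>> {"op": "arm_command", "data": {"targets": [[[0,-0.01,0,0,0,0],[0,-0.02,0,0,0,0],[0,-0.025,0,0,0,0],[0,-0.025,0,0,0,0],[0,-0.02,0,0,0,0],[0,-0.01,0,0,0,0],[0,0,0,0,0,0]]], "grip_force": 15}}

```text
time: 6.32
ee_pos: [0.4338, 0.2845, 0.0815]
eef_rot: [0.49, 0.511, -0.508, -0.49]
ft_force: [-0.3, -0.1, 0.3]
width: 0.0378
```

```bash
python3 - <<'E'
from look import *
from plan import *
c,s=snap('side','s5');print(s['width'],s['ft_force'],tip())
tplan([.588,0,.12],Rdown(7.6),15)
from geo import crop
crop('s5',230,200,150,130,5,'s5c')
E
```

```text
0.037836190064103895 [-0.29961854 -0.05097206  0.33256441] [0.43295111 0.28384611 0.11763475]
t 6.3667 n 15 row [-0.0097 -0.0002 -0.0216] [0.   5.64 0.01] |sh| 0.0236 width 0.03769202791861761 F [ 0.76 -0.55 -0.3 ]
```

View pics/s5c.png

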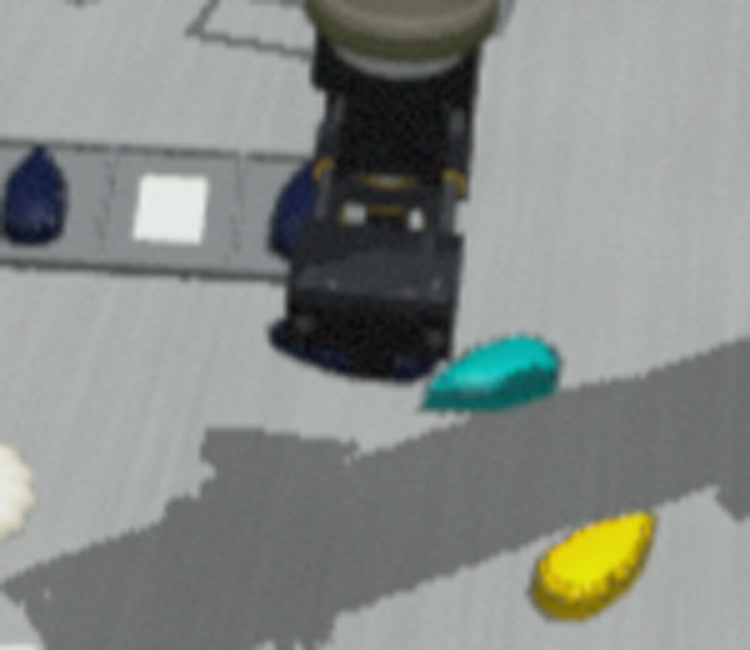

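The shell is up with the gripper, at crop (360,350). Next I carry it towards the tray.

>>> {"op": "arm_command", "data": {"targets": [[[-0.0097,0,-0.0216,0,5.64,0],[-0.0097,0,-0.0216,0,5.64,0],[-0.0097,0,-0.0216,0,5.64,0],[-0.0097,0,-0.0216,0,5.64,0],[-0.0097,0,-0.0216,0,5.64,0],[-0.0097,0,-0.0216,0,5.64,0],[-0.0097,0,-0.0216,0,5.64,0],[-0.0097,0,-0.0216,0,5.64,0],[-0.0097,0,-0.0216,0,5.64,0],[-0.0097,0,-0.0216,0,5.64,0],[-0.0097,0,-0.0216,0,5.64,0],[-0.0097,0,-0.0216,0,5.64,0]]]}}

```text
time: 7.37
ee_pos: [0.5935, 0.0682, 0.0768]
eef_rot: [0.691, 0.148, -0.15, -0.691]
ft_force: [0.8, -0.8, -0.6]
width: 0.0376
```

>>> {"op": "arm_command", "data": {"targets": [[[-0.0097,0,-0.0216,0,5.64,0],[-0.0097,0,-0.0216,0,5.64,0],[-0.0097,0,-0.0216,0,5.64,0],[0,0,0,0,0,0],[0,0,0,0,0,0],[0,0,0,0,0,0]]]}}

```text
time: 7.87
ee_pos: [0.587, -0.0001, 0.0776]
eef_rot: [-0.705, -0.047, 0.049, 0.706]
ft_force: [0.9, 1.0, -1.1]
width: 0.0374
```

```bash
python3 - <<'E'
from look import *
from plan import *
c,s=snap('wrist','w6');print(s['width'],s['ft_force'],tip())
E
```

```text
0.037426406156657314 [ 0.89726579  1.04554527 -1.0611867 ] [5.87255482e-01 4.50042565e-04 1.15834715e-01]
```

View pics/w6.png

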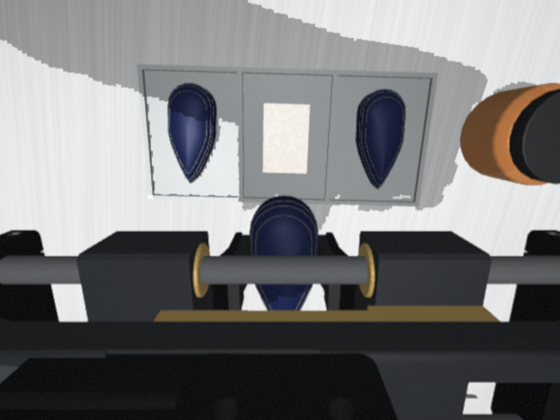

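The wrist view shows the whole tray at rows 66–205. The card is at (286,138), the two reference shells are at (192,130) and (381,138) with points downward (world -y), and the held shell is at (284,250). I measure these now.

```bash
python3 - <<'E'
from geo import *
W=cam('w6'); im=cv2.imread('pics/w6.png').astype(int); b,g,r=im[...,0],im[...,1],im[...,2]
m=((r>b+8)&(r>170)).astype(np.uint8); m[:90]=0;m[190:]=0;m[:,:240]=0;m[:,330:]=0
n,l,st,ce=cv2.connectedComponentsWithStats(m); i=1+np.argmax(st[1:,4]); print(st[i],ce[i])
cn,_=cv2.findContours((l==i).astype(np.uint8),0,2); box=cv2.boxPoints(cv2.minAreaRect(max(cn,key=cv2.contourArea)))
ys,xs=np.where(l==i);P=np.array([onplane(W,u,v,.0046)[:2] for u,v in zip(xs,ys)]);mu=P.mean(0)
w_,V=np.linalg.eigh(np.cov((P-mu).T));a=V[:,1]*(-np.sign(V[1,1]));ang=np.arctan2(a[1],a[0]);print('card',mu,np.degrees(ang),np.sqrt(12*w_))
X=np.array([np.cos(ang),np.sin(ang)]);Y=np.array([-X[1],X[0]])
for nm,lo,hi in(('refR',150,230),('refL',345,420)):
    m=((b>r+15)&(r<90)).astype(np.uint8); m[:75]=0;m[195:]=0;m[:,:lo]=0;m[:,hi:]=0
    n,l,st,ce=cv2.connectedComponentsWithStats(m); i=1+np.argmax(st[1:,4])
    ys,xs=np.where(l==i);P=np.array([onplane(W,u,v,.006)[:2] for u,v in zip(xs,ys)])
    q=np.c_[(P-mu)@X,(P-mu)@Y]
    mids=[]
    for s in np.arange(q[:,0].min()+.006,q[:,0].max()-.004,.004):
        k=q[(q[:,0]>=s)&(q[:,0]<s+.003)]; mids.append((s+.0015,(k[:,1].min()+k[:,1].max())/2,np.ptp(k[:,1])))
    mids=np.array(mids); sl,ic=np.polyfit(mids[:,0],mids[:,1],1)
    print(nm,st[i],'x range',q[:,0].min().round(4),q[:,0].max().round(4),'lat at 0',ic.round(4),'yaw',np.degrees(np.arctan(sl)).round(2),'w',mids[:,2].max().round(4))
# tray corners on z=.008 
for u,v in [(140,67),(436,74),(416,204),(153,198)]:
    p=onplane(W,u,v,.008)[:2]-mu; print('tray corner',(p@X).round(4),(p@Y).round(4))
E
```

```text
[ 263  103   47   71 3109] [285.31264072 137.65197813]
card [0.58037457 0.05879254] -84.45389578191045 [0.0405554  0.06058585]
refR [ 168   84   47   98 3181] x range -0.0419 0.0422 lat at 0 -0.0841 yaw -2.05 w 0.0398
refL [ 358   91   47   96 3065] x range -0.0428 0.0401 lat at 0 0.085 yaw 3.27 w 0.0393
tray corner -0.0534 -0.1241
tray corner -0.0575 0.1246
tray corner 0.0554 0.1246
tray corner 0.0592 -0.1211
```

```bash
python3 - <<'E'
from geo import *
from plan import tplan,Rdown,tip
d=json.load(open('pics/w6.json'));M=np.array(d['mount']);f,cx,cy,_,_=cam('w6')
def onY(u,v,y):
    dr=M[:3,:3]@np.array([(u-cx)/f,(v-cy)/f,1]);o=M[:3,3];return o+dr*(y-o[1])/dr[1]
im=cv2.imread('pics/w6.png').astype(int); b,g,r=im[...,0],im[...,1],im[...,2]
m=((b>r+8)&(r<70)).astype(np.uint8);m[:190]=0;m[235:]=0;m[:,:245]=0;m[:,325:]=0
for v in range(192,236,4):
    xs=np.where(m[v])[0]
    if len(xs): print(v,xs.min(),xs.max(),(xs.min()+xs.max())/2)
ys,xs=np.where(m);print('top',ys.min())
for y in(-.031,-.036,-.042): print(y,onY(284,ys.min(),y).round(4))
a=np.radians(-83.6);X=np.array([np.cos(a),np.sin(a)]);c=np.array([.5804,.0588])-.008*X;t=c-.004*X
print('shell centre target',c,'tip target',t)
tplan([*t,.06],Rdown(6.4),4)
E
```

```text
196 279 285 282.0
200 268 300 284.0
204 263 304 283.5
208 259 308 283.5
212 257 311 284.0
216 254 313 283.5
220 253 314 283.5
224 251 315 283.0
228 251 316 283.5
232 250 316 283.0
top 196
-0.031 [ 0.0002 -0.031   0.0289]
-0.036 [ 0.0002 -0.036   0.03  ]
-0.042 [ 0.0002 -0.042   0.0313]
shell centre target [0.57950825 0.06675014] tip target [0.57906237 0.07072522]
t 7.9167 n 4 row [0.0002 0.014  0.0177] [-0.01  0.35 -0.02] |sh| 0.0225 width 0.037607127535630384 F [ 0.34  0.13 -0.98]
```

>>> {"op": "arm_command", "data": {"targets": [[[0.0004,0.014,0.0177,0,0.35,0],[0.0004,0.014,0.0177,0,0.35,0],[0.0004,0.014,0.0177,0,0.35,0],[0.0004,0.014,0.0177,0,0.35,0],[0,0,0,0,0,0],[0,0,0,0,0,0],[0,0,0,0,0,0]]]}}

```text
time: 8.5
ee_pos: [0.5806, 0.0696, 0.023]
eef_rot: [0.706, 0.039, -0.039, -0.706]
ft_force: [0.5, -0.0, -0.0]
width: 0.0376
```

```bash
python3 - <<'E'
from plan import *
print(tip());tplan([.5799,.0707,.014],Rdown(6.4),5)
E
```

```text
[0.58058183 0.06962758 0.06095978]
t 8.5 n 5 row [-0.0001  0.0094  0.0002] [ 0.   -0.01  0.  ] |sh| 0.0094 width 0.0376411559629899 F [ 0.5  -0.01 -0.  ]
```

>>> {"op": "arm_command", "data": {"targets": [[[-0.0001,0.012,0.0002,0,0,0],[-0.0001,0.012,0.0002,0,0,0],[-0.0001,0.012,0.0002,0,0,0],[-0.0001,0.007,0.0002,0,0,0],[-0.0001,0.004,0.0002,0,0,0],[0,0,0,0,0,0],[0,0,0,0,0,0]]]}}

```text
time: 9.08
ee_pos: [0.5798, 0.0704, -0.0243]
eef_rot: [0.706, 0.038, -0.039, -0.706]
ft_force: [0.4, -1.1, -0.2]
width: 0.0376
```

```bash
python3 - <<'E'
from look import *
from plan import *
c,s=snap('side','s7');c,s=snap('scene','sc7');print(s['ft_force'],tip());tplan([.5799,.0707,.0122],Rdown(6.4),1)
from geo import crop
crop('s7',200,210,120,80,6,'s7c');crop('sc7',240,190,100,100,6,'sc7c')
E
```

```text
[ 0.38535732 -0.80389519 -0.32442912] [0.58023347 0.07054128 0.01433379]
t 9.1833 n 1 row [-0.0003  0.0021  0.0002] [-0.01 -0.14  0.05] |sh| 0.0022 width 0.03774005125492664 F [ 0.15  0.94 -0.03]
```

View pics/s7c.png

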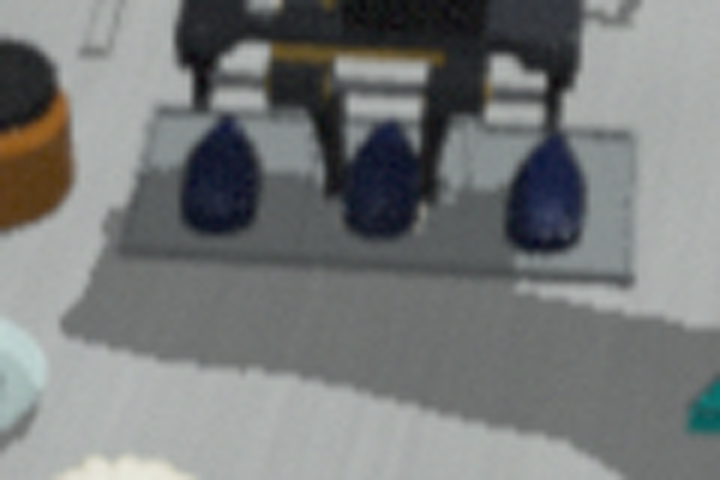

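View pics/sc7c.png

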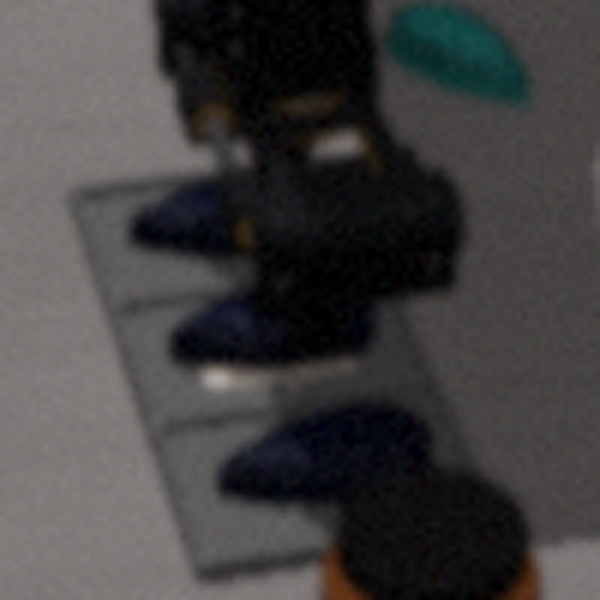

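The held shell is in line with the two references and its point faces the same way. I lower it the last 2–3 mm.

>>> {"op": "arm_command", "data": {"targets": [[[-0.0003,0.0015,0,0,0,0],[0,0.001,0,0,0,0],[0,0,0,0,0,0],[0,0,0,0,0,0]]]}}

```text
time: 9.52
ee_pos: [0.5795, 0.0706, -0.0266]
eef_rot: [-0.706, -0.039, 0.039, 0.706]
ft_force: [-0.1, 0.1, -1.2]
width: 0.0379
```

```bash
python3 - <<'E'
from plan import *
print(tip()); s=readout.read_state();print(s['ft_force'],s['torque'])
E
```

```text
[0.57951047 0.07057528 0.01139341]
[-0.08125522  0.09549564 -1.20224729] [-0.0633443   0.03773055 -0.002897  ]
```

>>> {"op": "arm_command", "data": {"targets": [[[0,0,0,0,0,0],[0,0,0,0,0,0],[0,0,0,0,0,0],[0,0,0,0,0,0],[0,0,0,0,0,0],[0,0,0,0,0,0]]], "hand": 0.57}}

```text
time: 10.02
ee_pos: [0.5795, 0.0705, -0.0267]
eef_rot: [-0.706, -0.039, 0.039, 0.706]
ft_force: [-0.3, -0.3, -0.9]
width: 0.0491
```

>>> {"op": "arm_command", "data": {"targets": [[[0,-0.008,0,0,0,0],[0,-0.02,0,0,0,0],[0,-0.025,0,0,0,0],[0,-0.025,0,0,0,0],[0,-0.02,0,0,0,0],[0,0,-0.03,0,0,0],[0,0,-0.03,0,0,0],[0,0,0,0,0,0],[0,0,0,0,0,0]]]}}

```text
time: 10.77
ee_pos: [0.5862, 0.0085, 0.0721]
eef_rot: [0.706, 0.038, -0.037, -0.706]
ft_force: [0.1, 1.2, -0.0]
width: 0.0497
```

```bash
python3 - <<'E'
from look import *
from plan import *
c,s=snap('wrist','w8');print(s['width'],s['ft_force'],tip(),s['time'])
E
```

```text
0.04971476333700758 [ 0.06015694  1.18562729 -0.03621064] [0.58610525 0.01047463 0.10981042] 10.7667
```

View pics/w8.png

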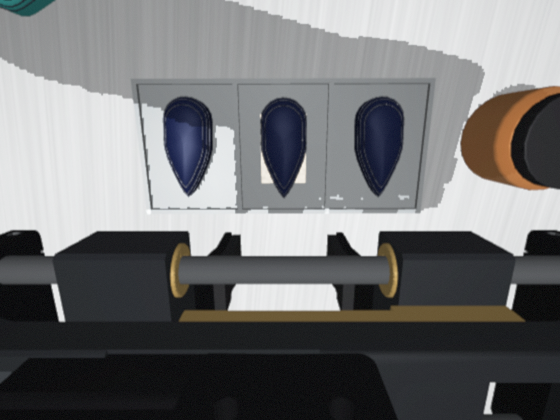

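The mussel lies flat in the pocket. The three points at (189,195), (284,196) and (379,195) are level and face the same way, and the references have not moved. Next is the cover: I turn the tool while still clear of the marker, then approach.

```bash
python3 - <<'E'
from plan import *
tplan([.525,0,.20],Rdown(82.4),12)
E
```

```text
t 10.8167 n 12 row [-0.0048 -0.0075  0.0029] [ 0.   -6.35  0.  ] |sh| 0.0094 width 0.04951033317639944 F [-0.14  0.18 -0.39]
```

>>> {"op": "arm_command", "data": {"targets": [[[-0.0048,-0.0075,0.0029,0,-6.35,0],[-0.0048,-0.0075,0.0029,0,-6.35,0],[-0.0048,-0.0075,0.0029,0,-6.35,0],[-0.0048,-0.0075,0.0029,0,-6.35,0],[-0.0048,-0.0075,0.0029,0,-6.35,0],[-0.0048,-0.0075,0.0029,0,-6.35,0],[-0.0048,-0.0075,0.0029,0,-6.35,0],[-0.0048,-0.0075,0.0029,0,-6.35,0],[-0.0048,-0.0075,0.0029,0,-6.35,0],[-0.0048,-0.0075,0.0029,0,-6.35,0],[-0.0048,-0.0075,0.0029,0,-6.35,0],[-0.0048,-0.0075,0.0029,0,-6.35,0]]], "hand": 0.42}}

```text
time: 11.82
ee_pos: [0.5241, 0.0013, 0.1619]
eef_rot: [-0.53, -0.468, 0.468, 0.53]
ft_force: [1.2, -0.6, 0.1]
width: 0.0369
```

```bash
python3 - <<'E'
from plan import *
print(tip());tplan([.53,-.137,.20],Rdown(82.4),6)
E
```

```text
[0.52414481 0.00128405 0.19986017]
t 11.8167 n 6 row [-0.0227 -0.     -0.0039] [-0.    0.08  0.  ] |sh| 0.0231 width 0.036889819443936524 F [ 1.24 -0.59  0.06]
```

>>> {"op": "arm_command", "data": {"targets": [[[-0.0227,0,-0.0039,0,0.08,0],[-0.0227,0,-0.0039,0,0.08,0],[-0.0227,0,-0.0039,0,0.08,0],[-0.0227,0,-0.0039,0,0.08,0],[-0.0227,0,-0.0039,0,0,0],[-0.0227,0,-0.0039,0,0,0],[0,0,0,0,0,0],[0,0,0,0,0,0],[0,0,0,0,0,0]]]}}

```text
time: 12.57
ee_pos: [0.5297, -0.1365, 0.1613]
eef_rot: [-0.532, -0.465, 0.465, 0.533]
ft_force: [0.2, 0.0, -0.6]
width: 0.0367
```

```bash
python3 - <<'E'
from look import *
from plan import *
c,s=snap('wrist','w9');print(s['width'],s['ft_force'],tip(),s['time'])
E
```

```text
0.03671527902350307 [ 0.15827433  0.01945897 -0.63845028] [ 0.52970746 -0.13632372  0.19926943] 12.5667
```

View pics/w9.png

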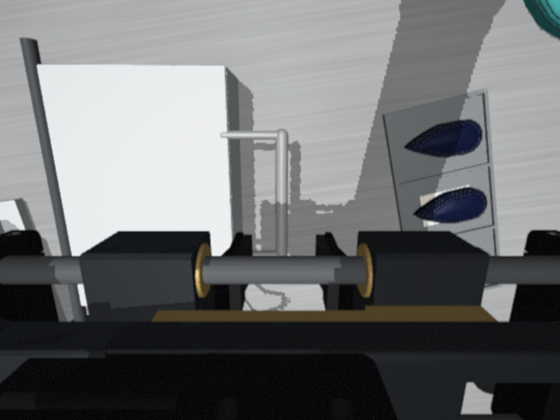

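```bash
python3 - <<'E'
from geo import *
W=cam('w9'); im=cv2.imread('pics/w9.png').astype(int); g=im.mean(2)
ps=[]
for v in range(145,250,8):
    row=g[v,262:305]; gr=np.diff(row); print(v,262+np.argmax(gr),262+np.argmin(gr)) if v%16<8 else 0
for v in (145,160,175,190,205,220,235,250): print(v, im[v,270:296].mean(1).astype(int))
for u,v in [(229,68),(232,225)]: print('cover edge',onplane(W,u,v,.078).round(4))
for u,v in [(30,40),(62,225)]: print('hinge rod',onplane(W,u,v,.075).round(4))
print('bar near end',onplane(W,283,134,.075).round(4))
E
```

```text
145 299 286
161 287 289
177 287 290
193 287 274
209 287 274
225 287 274
241 287 274
145 [122 122 122 123 120 119 142 162 173 185 202 211 200 181 166 151 130 105
 102 116 119 121 121 120 118 120]
160 [181 181 181 181 175 148 143 160 171 182 199 206 195 179 163 150 127 122
 168 172 135 116 117 119 118 118]
175 [185 186 186 186 180 149 144 161 173 182 198 202 193 176 164 146 124 122
 172 176 137 120 120 117 119 121]
190 [179 179 180 181 171 141 140 161 171 183 197 201 189 175 164 144 125 126
 166 178 165 130 114 115 116 116]
205 [121 126 122 120 114  98  93 104 110 117 126 130 124 117 109 104  92 100
 124 125 123 121 123 125 122 124]
220 [121 121 121 121 119 106  97 104 109 118 127 131 124 117 111 103  96 100
 120 122 122 121 123 123 122 123]
235 [120 117 120 118 117 105  97 103 110 118 126 129 124 116 111 102  93  96
 116 120 119 119 118 119 118 118]
250 [ 98  97  98  96  96  89  92 103 110 117 125 128 124 115 110 100  95 106
 119 122 122 122 121 121 121 123]
cover edge [ 0.4044 -0.1688  0.078 ]
cover edge [ 0.5477 -0.192   0.078 ]
hinge rod [ 0.3582 -0.3367  0.075 ]
hinge rod [ 0.5252 -0.3629  0.075 ]
bar near end [ 0.4669 -0.1294  0.075 ]
```

```bash
python3 - <<'E'
from geo import *
from plan import *
s=readout.read_state();R=Ro.from_quat(s['eef_rot']).as_matrix();print(R.round(4),'x az',np.degrees(np.arctan2(R[1,0],R[0,0])))
W=cam('w9')
a=onplane(W,281,134,.075);b=onplane(W,281,250,.075);print(a,b,np.degrees(np.arctan2(*(b-a)[1::-1])))
d=(b-a)/np.linalg.norm(b-a); mid=a+d*.060;print('mid',mid)
print('tool frame of mid',R.T@(mid-s['ee_pos']))
E
```

```text
[[ 1.343e-01 -1.000e-04 -9.909e-01]
 [ 9.909e-01  7.000e-04  1.343e-01]
 [ 7.000e-04 -1.000e+00  2.000e-04]] x az 82.28020705187632
[ 0.46660358 -0.13122049  0.075     ] [ 0.58218616 -0.14725674  0.075     ] -7.898950202163434
mid [ 0.5260343  -0.13946607  0.075     ]
tool frame of mid [-0.00369344  0.08626767  0.00318764]
```

>>> {"op": "arm_command", "data": {"targets": [[[-0.0015,0.015,0.0015,0,-0.1,0],[-0.0015,0.02,0.0015,0,-0.1,0],[0,0.02,0,0,0,0],[0,0.02,0,0,0,0],[0,0.02,0,0,0,0],[0,0.02,0,0,0,0],[0,0.015,0,0,0,0],[0,0.01,0,0,0,0],[0,0,0,0,0,0]]]}}

```text
time: 13.37
ee_pos: [0.5249, -0.1392, 0.0195]
eef_rot: [-0.531, -0.465, 0.467, 0.533]
ft_force: [-0.3, 0.6, 0.9]
width: 0.0365
```

```bash
python3 - <<'E'
from look import *
from plan import *
c,s=snap('side','s10');c,s=snap('wrist','w10');print(s['width'],s['ft_force'],tip(),s['time'])
from geo import crop
crop('s10',230,130,130,90,6,'s10c')
E
```

```text
0.03691605138483199 [-0.12655654 -0.42781724  0.54829755] [ 0.526377   -0.14005453  0.05973101] 13.4167
```

View pics/s10c.png

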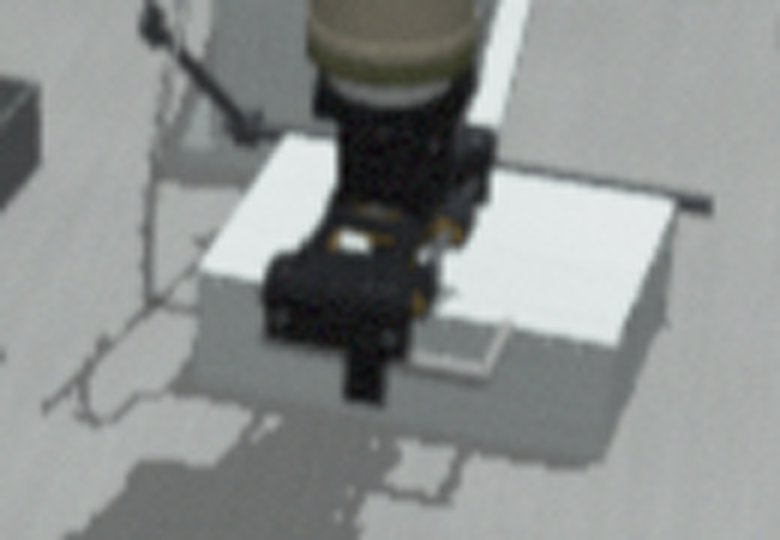

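View pics/w10.png

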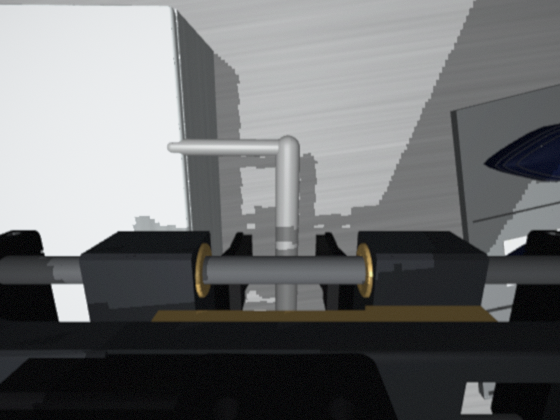

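The bar (u≈287) lies between the two fingers (245 and 322). I nudge 1.5 mm, go 3 mm deeper, and close.

>>> {"op": "arm_command", "data": {"targets": [[[0.0015,0.003,0,0,0,0],[0,0,0,0,0,0]]]}}

```text
time: 13.63
ee_pos: [0.5269, -0.1388, 0.0189]
eef_rot: [0.532, 0.466, -0.465, -0.532]
ft_force: [-0.4, 0.3, 0.1]
width: 0.0368
```

>>> {"op": "arm_command", "data": {"targets": [[[0,0,0,0,0,0],[0,0,0,0,0,0],[0,0,0,0,0,0],[0,0,0,0,0,0],[0,0,0,0,0,0],[0,0,0,0,0,0],[0,0,0,0,0,0],[0,0,0,0,0,0]]], "hand": 0, "grip_force": 30}}

```text
time: 14.3
ee_pos: [0.5265, -0.1384, 0.0184]
eef_rot: [-0.532, -0.466, 0.465, 0.532]
ft_force: [1.1, 5.0, 0.4]
width: 0.0106
```

```bash
python3 - <<'E'
from look import *
from plan import *
s=readout.read_state();print(s['width'],s['ft_force'],tip(),s['time'],s['ee_pos'],s['joint_positions'])
R=Ro.from_quat(s['eef_rot']).as_matrix();print(R.round(3))
E
```

```text
0.010582390858889923 [1.09817751 4.97216869 0.44079853] [ 0.52644854 -0.13841607  0.05635839] 14.3 [ 0.52645461 -0.13838046  0.01835841] [-0.2035967   0.32860656  0.43990831  1.87737951 -0.16835353  0.97166473
  1.74892359]
[[ 0.133  0.    -0.991]
 [ 0.991  0.001  0.133]
 [ 0.001 -1.    -0.   ]]
```

Opening is 10.6 mm, so the pads are on the 12 mm bar. Next I work out the arc.

```bash
python3 - <<'E'
import numpy as np
a=np.concatenate([[0,.02,.05],np.arange(.09,.66,.04),[.67,.68]])
print(len(a)-1)
for i in range(len(a)-1): print([round(-.22*(np.cos(a[i])-np.cos(a[i+1])),4),round(-.22*(np.sin(a[i+1])-np.sin(a[i])),4)],a[i+1].round(3))
E
```

```text
19
[np.float64(-0.0), np.float64(-0.0044)] 0.02
[np.float64(-0.0002), np.float64(-0.0066)] 0.05
[np.float64(-0.0006), np.float64(-0.0088)] 0.09
[np.float64(-0.001), np.float64(-0.0087)] 0.13
[np.float64(-0.0013), np.float64(-0.0087)] 0.17
[np.float64(-0.0017), np.float64(-0.0086)] 0.21
[np.float64(-0.002), np.float64(-0.0086)] 0.25
[np.float64(-0.0023), np.float64(-0.0085)] 0.29
[np.float64(-0.0027), np.float64(-0.0084)] 0.33
[np.float64(-0.003), np.float64(-0.0083)] 0.37
[np.float64(-0.0033), np.float64(-0.0081)] 0.41
[np.float64(-0.0037), np.float64(-0.008)] 0.45
[np.float64(-0.004), np.float64(-0.0078)] 0.49
[np.float64(-0.0043), np.float64(-0.0077)] 0.53
[np.float64(-0.0046), np.float64(-0.0075)] 0.57
[np.float64(-0.0049), np.float64(-0.0073)] 0.61
[np.float64(-0.0052), np.float64(-0.0071)] 0.65
[np.float64(-0.0027), np.float64(-0.0035)] 0.67
[np.float64(-0.0014), np.float64(-0.0017)] 0.68
```

>>> {"op": "arm_command", "data": {"targets": [[[0,-0.0044,0,0,0,0],[-0.0002,-0.0066,0,0,0,0],[-0.0006,-0.0088,0,0,0,0],[-0.001,-0.0087,0,0,0,0],[-0.0013,-0.0087,0,0,0,0],[-0.0017,-0.0086,0,0,0,0],[-0.002,-0.0086,0,0,0,0],[-0.0023,-0.0085,0,0,0,0]]], "grip_force": 35}}

```text
time: 14.97
ee_pos: [0.5251, -0.1469, 0.0813]
eef_rot: [-0.532, -0.466, 0.465, 0.532]
ft_force: [2.6, 5.9, -4.1]
width: 0.011
```

>>> {"op": "arm_command", "data": {"targets": [[[-0.0027,-0.0084,0,0,0,0],[-0.003,-0.0083,0,0,0,0],[-0.0033,-0.0081,0,0,0,0],[-0.0037,-0.008,0,0,0,0],[0,0,0,0,0,0]]]}}

```text
time: 15.38
ee_pos: [0.5235, -0.1592, 0.115]
eef_rot: [-0.531, -0.466, 0.465, 0.533]
ft_force: [0.1, 9.8, -1.1]
width: 0.0107
```

```bash
python3 - <<'E'
from look import *
from plan import *
c,s=snap('side','s11');c,s=snap('scene','sc11');print(s['width'],s['ft_force'],tip(),s['time'])
from geo import crop
crop('s11',230,90,130,110,5,'s11c');crop('sc11',60,120,180,140,4,'sc11c')
E
```

```text
0.01101567126754983 [ 0.5569171   9.39680584 -0.78066191] [ 0.52349983 -0.15876581  0.1520097 ] 15.4333
```

View pics/s11c.png

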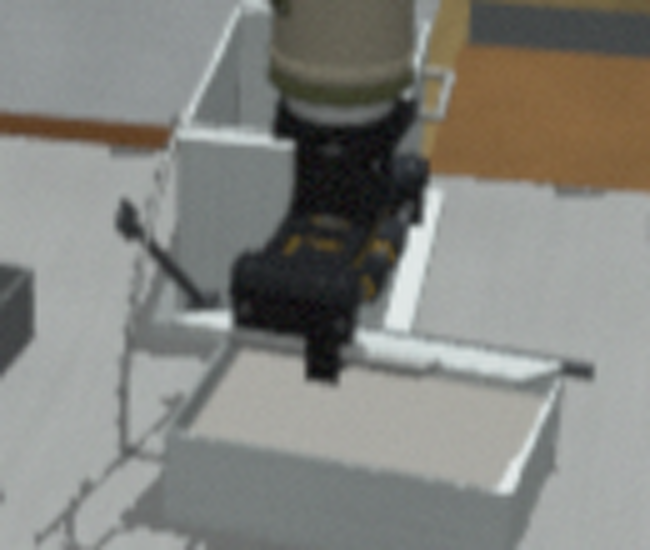

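View pics/sc11c.png

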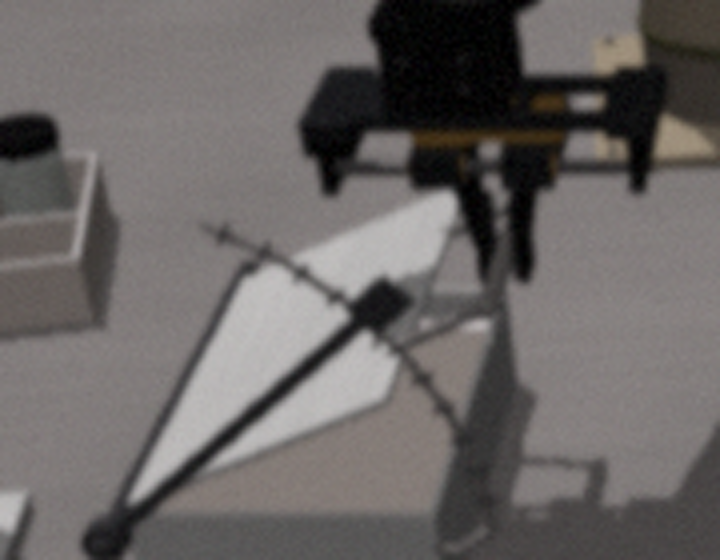

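The cover follows the hand (scene crop: front edge lifted, bar at (500,230)). There is about 9 N of sideways push, so I ease off slightly and go on.

>>> {"op": "arm_command", "data": {"targets": [[[-0.003,-0.0078,0,0,0,0],[-0.0033,-0.0077,0,0,0,0],[-0.0036,-0.0075,0,0,0,0],[-0.0044,-0.0073,0,0,0,0],[-0.0052,-0.0071,0,0,0,0],[0,0,0,0,0,0]]]}}

```text
time: 15.98
ee_pos: [0.5204, -0.1809, 0.1528]
eef_rot: [-0.532, -0.465, 0.465, 0.533]
ft_force: [-0.5, 6.0, -2.9]
width: 0.011
```

```bash
python3 - <<'E'
from look import *
from plan import *
c,s=snap('side','s12');c,s=snap('scene','sc12');c,s=snap('wrist','w12');print(s['width'],s['ft_force'],tip(),s['time'])
from geo import crop
crop('s12',230,90,130,110,6,'s12c');crop('sc12',60,120,150,140,5,'sc12c')
E
```

```text
0.01122010336683837 [ 1.59290805  4.55949038 -4.37037802] [ 0.52049782 -0.18006716  0.18960823] 16.0833
```

View pics/s12c.png

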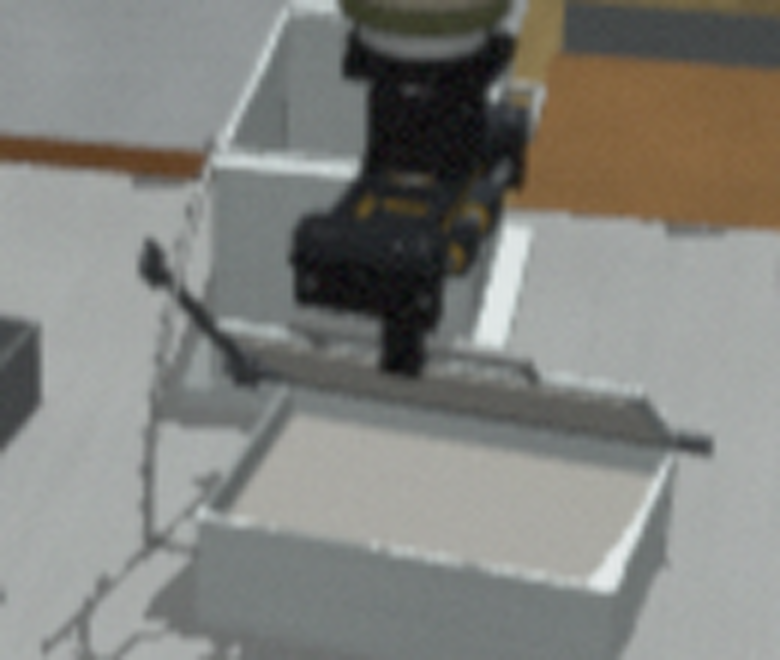

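View pics/sc12c.png

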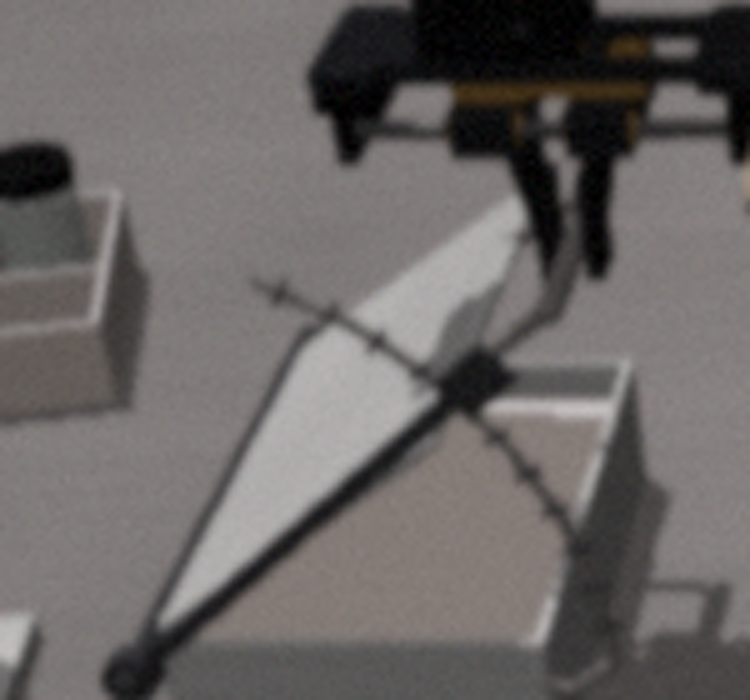

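View pics/w12.png

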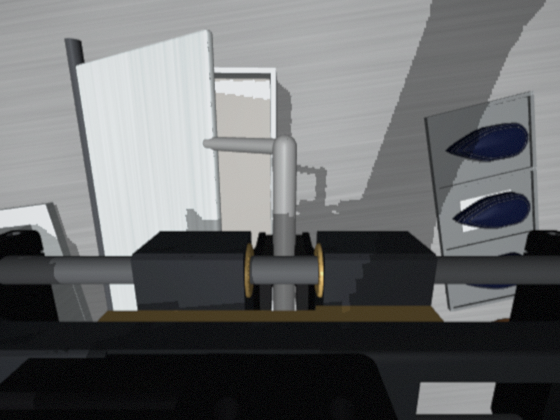

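```bash
cat > mk.py <<'E'
from geo import *
h=np.array([np.cos(np.radians(-7.9)),np.sin(np.radians(-7.9)),0]);fr=np.array([-h[1],h[0],0])
H=np.array([.526,-.1385,.075])-.22*fr
def plane(c,u,v,yc):
    o,d=ray(c,u,v); P=H+yc*h; t=(P-o)@h/(d@h); X=o+t*d-P; return X@fr,X[2]
def line_pts(fn,p,q,half=5,n=25,dark=True):
    # centroid of darkness across line p->q (pixels)
    im=cv2.imread(f'pics/{fn}.png').astype(np.float32).mean(2); p=np.array(p,float);q=np.array(q,float)
    d=(q-p)/np.linalg.norm(q-p);nn=np.array([-d[1],d[0]]);out=[]
    for s in np.linspace(.12,.85,n):
        c=p+s*(q-p); k=np.arange(-half,half+.01,.25); 
        v=cv2.remap(im,(c[0]+k*nn[0]).astype(np.float32).reshape(1,-1),(c[1]+k*nn[1]).astype(np.float32).reshape(1,-1),cv2.INTER_LINEAR)[0]
        w=np.clip(np.median(np.r_[v[:6],v[-6:]])-v-8,0,None)
        if w.max()<15: continue
        out.append(c+nn*(w@k)/w.sum())
    return np.array(out)
def ang(fn,p,q,yc,**kw):
    c=cam(fn);P=line_pts(fn,p,q,**kw);X=np.array([plane(c,*x,yc) for x in P])
    sl,ic=np.polyfit(X[:,0],X[:,1],1); return np.arctan(sl),ic,np.std(X[:,1]-sl*X[:,0]-ic)
E
python3 - <<'E'
from mk import *
def c3(u,v): return (70+(u+.5)/5-.5,160+(v+.5)/5-.5)
def c4(u,v): return (220+(u+.5)/5-.5,90+(v+.5)/5-.5)
for yc in (.144,.146,.148):
    print('scene0',ang('scene0',c3(82,475),c3(428,178),yc),'side0',ang('side0',c4(256,305),c4(176,217),yc,half=3))
A,B=cam('scene0'),cam('side0')
for nm,c,p in(('tipA',A,c3(428,178)),('tipB',B,c4(176,217)),('pivA',A,c3(82,475)),('pivB',B,c4(256,305))):
    x,z=plane(c,*p,.146); print(nm,x,z,np.arctan2(z,x),np.hypot(x,z))
E
```

```text
scene0 (np.float64(0.7248401771051262), np.float64(-0.00014396470501533805), np.float64(0.0004043052656356869)) side0 (np.float64(0.7250973820822035), np.float64(-0.0020833725030795203), np.float64(0.0009426204065036789))
scene0 (np.float64(0.7248401771051262), np.float64(0.0005544985259965686), np.float64(0.00040339930074983696)) side0 (np.float64(0.7250973820822036), np.float64(-0.00010464541268322082), np.float64(0.0009464962383180211))
scene0 (np.float64(0.7248401771051262), np.float64(0.0012529617570083763), np.float64(0.0004024933358639993)) side0 (np.float64(0.7250973820822036), np.float64(0.0018740816777130496), np.float64(0.0009503720701323587))
tipA 0.167244660030948 0.1487074524316287 0.7267944047580548 0.22379607395477805
tipB 0.16824452973614917 0.1501847181758152 0.7287435530556934 0.22552532310072634
pivA -0.00144991498838329 -0.0004181195112579611 -2.860834645508464 0.0015089988069024814
pivB 0.0007747511306962991 0.002460259286825875 1.2657207531315602 0.0025793633076649277
```

>>> {"op": "arm_command", "data": {"targets": [[[-0.0036,-0.0044,0,0,0,0],[-0.0036,-0.0044,0,0,0,0],[-0.0028,-0.0034,0,0,0,0],[0,0,0,0,0,0],[0,0,0,0,0,0],[0,0,0,0,0,0]]]}}

```text
time: 16.63
ee_pos: [0.5192, -0.1892, 0.1638]
eef_rot: [-0.532, -0.466, 0.465, 0.533]
ft_force: [-0.3, 6.9, -1.8]
width: 0.0105
```

```bash
python3 - <<'E'
from look import *
from plan import *
c,s=snap('side','s13');c,s=snap('scene','sc13');c,s=snap('wrist','w13');t=tip();print(s['width'],s['ft_force'],t,s['time'])
dz=t[2]-.0564; print('kin z',np.arcsin(dz/.22))
from geo import crop
crop('s13',230,90,130,110,6,'s13c');crop('sc13',60,120,150,140,5,'sc13c')
E
```

```text
0.010845284269274726 [-0.63255077  6.7982775  -2.03060578] [ 0.51924655 -0.18915491  0.20173472] 16.7333
kin z 0.7216341609067634
```

View pics/s13c.png

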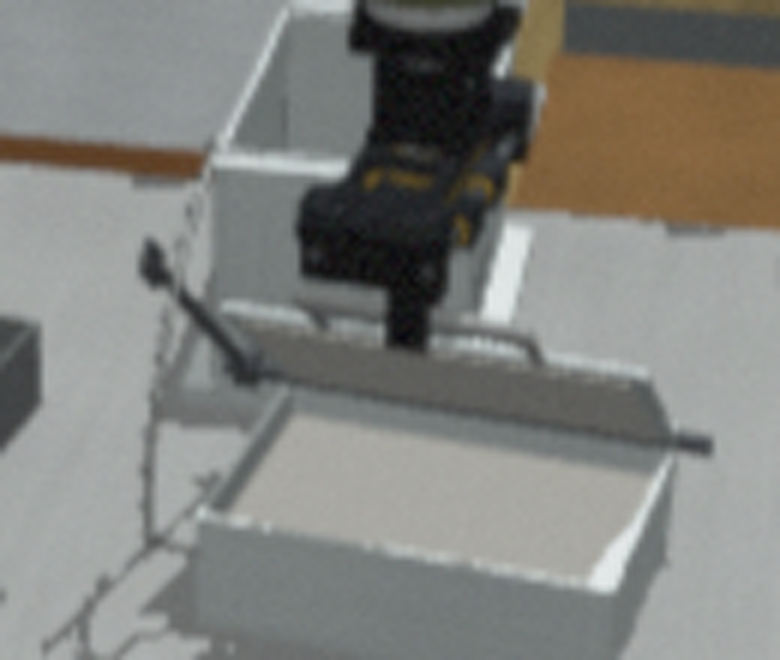

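View pics/sc13c.png

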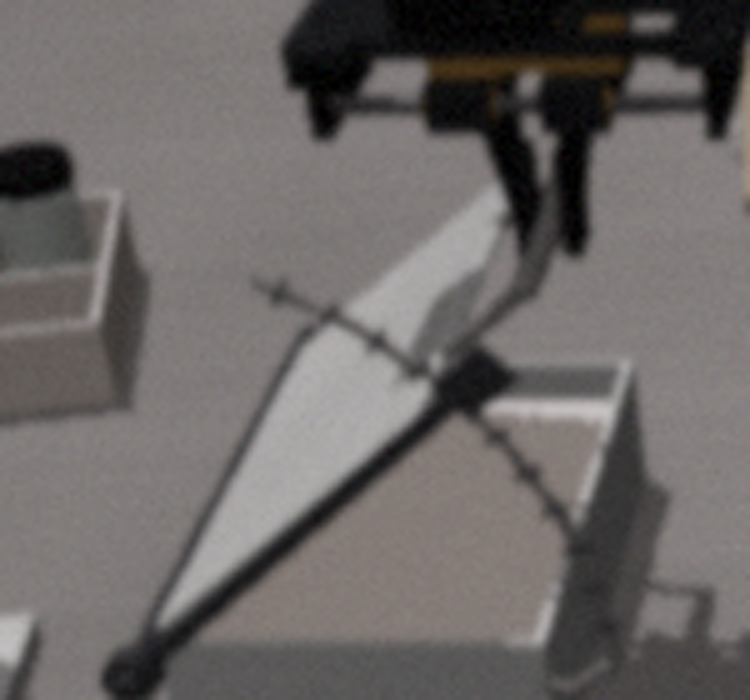

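View pics/w13.png

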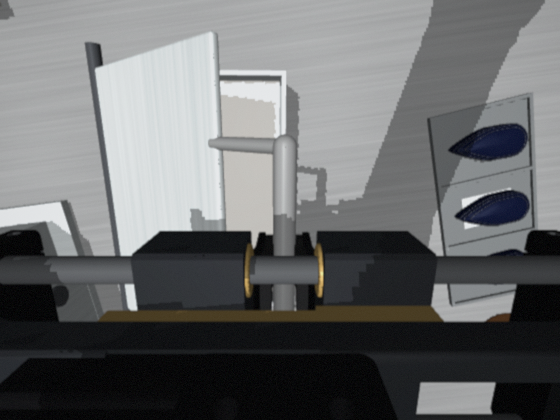

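```bash
python3 - <<'E'
from mk import *
def cr(x0,y0,s): return lambda u,v:(x0+(u+.5)/s-.5,y0+(v+.5)/s-.5)
sc=cr(60,120,5);sd=cr(230,90,6)
c3=cr(70,160,5);c4=cr(220,90,5)
def show(nm,fn,p,yc):
    x,z=plane(cam(fn),*p,yc); print(nm,'x %.4f z %.4f ang %.3f rad %.4f'%(x,z,np.arctan2(z,x),np.hypot(x,z)))
show('scene0 bar+','scene0',c3(640,358),.06)
show('scene0 bar-','scene0',c3(672,220),-.06)
show('side0 bar+','side0',c4(282,480),.06)
show('side0 bar-','side0',c4(455,512),-.06)
show('sc13 bar+','sc13',sc(530,290),.06)
show('s13 bar-','s13',sd(533,338),-.06)
show('s13 bar+','s13',sd(315,308),.06)
show('w13 bar-','w13',(285,143),-.058)
show('s13 cov-','s13',sd(650,375),-.12)
show('s13 cov+','s13',sd(225,300),.12)
show('sc13 cov-','sc13',sc(500,185),-.12)
show('w13 cov-','w13',(214,33),-.12)
show('scene0 cov-','scene0',c3(578,150),-.12)
show('scene0 cov+','scene0',c3(495,435),.12)
E
python3 - <<'E'
from geo import *
crop('sc13',140,140,50,60,12,'z1');crop('s13',260,130,110,45,7,'z2')
E
```

```text
scene0 bar+ x 0.2253 z 0.0006 ang 0.003 rad 0.2254
scene0 bar- x 0.2235 z -0.0012 ang -0.006 rad 0.2235
side0 bar+ x 0.2043 z -0.0094 ang -0.046 rad 0.2045
side0 bar- x 0.2151 z -0.0021 ang -0.010 rad 0.2151
sc13 bar+ x 0.1699 z 0.1400 ang 0.689 rad 0.2202
s13 bar- x 0.1483 z 0.1301 ang 0.720 rad 0.1973
s13 bar+ x 0.1483 z 0.1271 ang 0.709 rad 0.1953
w13 bar- x 0.1687 z 0.0780 ang 0.433 rad 0.1859
s13 cov- x 0.1267 z 0.1081 ang 0.706 rad 0.1665
s13 cov+ x 0.1215 z 0.1090 ang 0.731 rad 0.1632
sc13 cov- x 0.1145 z 0.0973 ang 0.705 rad 0.1502
w13 cov- x 0.1279 z 0.1020 ang 0.673 rad 0.1636
scene0 cov- x 0.1677 z 0.0030 ang 0.018 rad 0.1677
scene0 cov+ x 0.1710 z 0.0020 ang 0.011 rad 0.1710
```

View pics/z1.png

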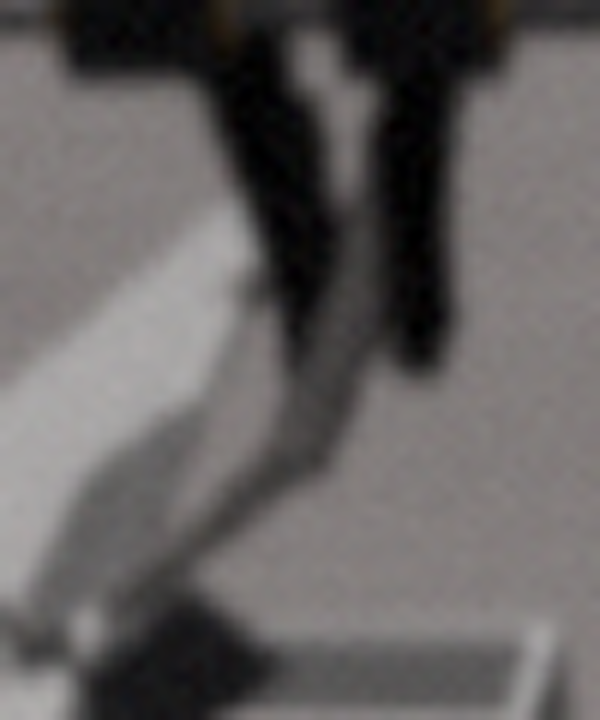

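View pics/z2.png

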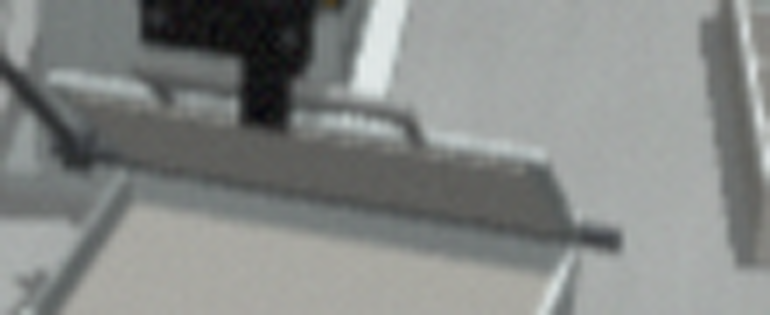

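```bash
python3 - <<'E'
from mk import *
A,B,W=cam('sc13'),cam('s13'),cam('w13')
def rep(nm,rays):
    X,e=tri(rays); d=X-H; x,z,y=d@fr,d[2],d@h; print(nm,X.round(4),'x %.4f z %.4f y %.4f ang %.3f r %.4f'%(x,z,y,np.arctan2(z,x),np.hypot(x,z)),np.round(e,4))
rep('bar+ ',[ray(A,165.9,176.3),ray(B,281.6,142.1)])
rep('bar- ',[ray(B,318.6,147.1),ray(W,285,142)])
rep('cov- ',[ray(B,230+650/6,90+372/6),ray(W,214,33)])
# bar axis ray set at tool grip: bar mid seen in wrist at u~285: bar line plane -> tool x of bar; 
# bar apparent thickness in wrist -> depth
im=cv2.imread('pics/w13.png').mean(2)
for v in (160,180,200,220): print(v,im[v,268:304].astype(int))
E
```

```text
bar+  [ 0.5724 -0.195   0.2122] x 0.1704 z 0.1372 y 0.0537 ang 0.678 r 0.2188 [0.0025 0.0025]
bar-  [ 0.4565 -0.1814  0.2114] x 0.1679 z 0.1364 y -0.0630 ang 0.682 r 0.2164 [0.002 0.002]
cov-  [ 0.3947 -0.2126  0.1837] x 0.1286 z 0.1087 y -0.1199 ang 0.702 r 0.1684 [0.0018 0.0018]
160 [192 193 194 187 161 124 127 144 155 161 167 170 172 179 191 201 198 189
 181 172 167 162 158 149 144 134 123 104 110 155 169 172 172 174 173 172]
180 [192 194 192 187 160 127 127 142 155 162 167 171 173 180 190 198 192 185
 177 170 166 160 155 149 142 133 117 100  92 126 166 177 178 177 177 177]
200 [190 192 192 187 160 127 126 143 155 162 168 169 172 180 187 193 188 180
 173 167 162 160 154 149 138 128 112  94 117 167 178 174 155 131 125 127]
220 [190 190 191 192 179 115  85  94 100 105 109 109 112 116 123 125 124 118
 114 111 110 109 107 108 119 115  98  87 108 115 116 116 116 113 114 115]
```

```bash
cat >> mk.py <<'E'
def cyl(c,u,v,r=.22):
    o,d=ray(c,u,v); o=o-H; a=np.array([o@fr,o[2]]);b=np.array([d@fr,d[2]])
    A=b@b;Bq=2*a@b;C=a@a-r*r;D=Bq*Bq-4*A*C
    if D<0: return [('miss',np.sqrt(a@a-(a@b)**2/A))]
    out=[]
    for s in(-1,1):
        t=(-Bq+s*np.sqrt(D))/2/A;X=o+t*d;out.append((round(float(np.arctan2(X[2],X@fr)),3),round(float(X@h),3)))
    return out
E
python3 - <<'E'
from mk import *
def cr(x0,y0,s): return lambda u,v:(x0+(u+.5)/s-.5,y0+(v+.5)/s-.5)
c3=cr(70,160,5);c4=cr(220,90,5)
print('markertip scene',cyl(cam('scene0'),*c3(428,178)),'side',cyl(cam('side0'),*c4(176,217)))
print('closed bar scene',cyl(cam('scene0'),*c3(656,290)),'side',cyl(cam('side0'),*c4(370,497)))
W=cam('w13')
for v in(160,180,200): print('w13 bar',cyl(W,284.1,v))
for nm in('side0','s13'):
    im=cv2.imread(f'pics/{nm}.png').mean(2).astype(int)
    for u in ((286,292,298,304) if nm=='side0' else (304,307,310,313,316)):
        v0=180 if nm=='side0' else 136
        print(nm,u,v0,im[v0:v0+20,u])
im=cv2.imread('pics/sc13.png').mean(2).astype(int)
for v in (160,164,168,172,175): print('sc13',v,'u158..',im[v,158:176])
E
```

```text
markertip scene [(0.72, 0.14), (-1.621, -0.457)] side [(0.735, 0.148), (-2.916, 0.287)]
closed bar scene [(-0.083, -0.024), (-0.495, -0.152)] side [(0.002, -0.005), (-1.978, 0.077)]
w13 bar [(0.703, -0.053), (-0.694, -0.025)]
w13 bar [(0.703, -0.043), (-0.693, 0.004)]
w13 bar [(0.702, -0.032), (-0.692, 0.034)]
side0 286 180 [127 125 126 126 125 136 155 156 123 100 112 123 127 127 126 124 126 124
 118 112]
side0 292 180 [182 134 129 123 124 127 132 154 156 123  99 109 123 125 124 124 127 124
 124 119]
side0 298 180 [222 187 135 128 123 124 125 130 153 158 128  99 107 122 124 124 122 124
 121 122]
side0 304 180 [228 225 191 141 132 124 123 123 128 153 165 135 102 108 122 124 122 122
 123 123]
s13 304 136 [ 62  68  76 100 115 112 114 109  93  89 123 131 123 115  99  91  93  92
  93  94]
s13 307 136 [121 121 121 119 117 116 142 149 117 100 149 173 140 108 103  95  93  95
  96  93]
s13 310 136 [101 114 132 146 152 177 190 170 138 107 138 175 160 123 114  95  96  92
  93  92]
s13 313 136 [225 228 226 227 228 227 221 198 156 117 112 171 187 142 110 101  96  94
  94  92]
s13 316 136 [208 199 184 164 160 165 168 165 158 135 103 108 152 152 123 112  96  93
  93  94]
sc13 160 u158.. [168 161 141  90  37  13   7   9  10  24  43  61  60  43  23   9   0  12]
sc13 164 u158.. [148 124  94  69  52  30  15   7  22  48  60  65  63  46  28   8   9   0]
sc13 168 u158.. [141 121 116 122 111  75  37  36  54  64  64  63  53  52  47  30  12  15]
sc13 172 u158.. [122 122 126 126 122  99  74  69  63  62  59  71 101 122 117 112 109 107]
sc13 175 u158.. [125 125 127 122 106  82  75  70  64  63  77 104 122 126 124 126 125 124]
```

```bash
python3 - <<'E'
from mk import *
B=cam('s13');A=cam('sc13')
for u,v in((304,143.4),(307,143.7),(310,143.8),(313,144.3)): print('s13 bar',cyl(B,u,v))
for u,v in((307,147),(310,147.2),(313,147.8)): print('s13 cover front face',cyl(B,u,v,.17))
for dv in (0,1): print('sens side',cyl(B,310,143.8+dv)[0])
for u,v in((166,172),(165.4,175)): print('sc13 bar',cyl(A,u,v))
# line of the lid's near side edge etc: w13 cover front edge
im=cv2.imread('pics/w13.png').mean(2).astype(int)
for v in(80,120,180): print(v,205,im[v,205:235])
W=cam('w13')
for v,u in((80,217),(120,219),(180,222)): print('w cover edge',cyl(W,u,v,.17))
E
```

```text
s13 bar [(0.699, -0.018), (-2.869, 0.075)]
s13 bar [(0.701, -0.027), (-2.872, 0.063)]
s13 bar [(0.707, -0.037), (-2.879, 0.051)]
s13 bar [(0.706, -0.046), (-2.879, 0.038)]
s13 cover front face [(0.703, -0.019), (-2.86, 0.05)]
s13 cover front face [(0.708, -0.029), (-2.867, 0.038)]
s13 cover front face [(0.706, -0.039), (-2.864, 0.026)]
sens side (0.707, -0.037)
sens side (0.692, -0.037)
sc13 bar [(0.707, 0.04), (-1.6, -0.616)]
sc13 bar [(0.701, 0.052), (-1.59, -0.594)]
80 205 [218 215 215 217 220 221 228 231 228 212 194 177 158 138 114 133 142 143
 143 138 137 134 127 126 124 124 125 125 125 125]
120 205 [219 221 222 219 217 220 222 224 229 231 230 223 198 176 157 140 148 182
 191 191 192 191 191 191 191 191 190 192 191 190]
180 205 [222 218 216 217 222 223 222 219 220 223 226 231 232 232 222 196 174 151
 133 160 185 192 192 193 191 192 191 191 191 192]
w cover edge [(0.701, -0.094), (-1.106, -0.133)]
w cover edge [(0.701, -0.072), (-1.105, -0.08)]
w cover edge [(0.7, -0.037), (-1.103, 0.006)]
```

The cover reads 0.70–0.707 in all three views and the marker 0.725, so I raise it by about 0.022 rad.

>>> {"op": "arm_command", "data": {"targets": [[[-0.0015,-0.0019,0,0,0,0],[-0.0016,-0.0019,0,0,0,0],[0,0,0,0,0,0],[0,0,0,0,0,0],[0,0,0,0,0,0],[0,0,0,0,0,0]]]}}

```text
time: 17.28
ee_pos: [0.5188, -0.1922, 0.1675]
eef_rot: [-0.532, -0.466, 0.465, 0.533]
ft_force: [-0.1, 6.0, -2.1]
width: 0.0108
```

```bash
python3 - <<'E'
from look import *
from plan import *
c,s=snap('side','s14');c,s=snap('scene','sc14');c,s=snap('wrist','w14');t=tip();print(s['width'],s['ft_force'],t,s['time'],np.arcsin((t[2]-.0564)/.22))
for nm in('s13','s14'):
    im=cv2.imread(f'pics/{nm}.png').mean(2).astype(int)
    for u in (307,310,313): print(nm,u,138,im[138:152,u])
for nm in('sc13','sc14'):
    im=cv2.imread(f'pics/{nm}.png').mean(2).astype(int)
    for v in (168,172,175): print(nm,v,'u158..',im[v,158:174])
for nm in('w13','w14'):
    im=cv2.imread(f'pics/{nm}.png').mean(2).astype(int)
    for v in(120,180): print(nm,v,205,im[v,210:230])
    for v in(160,200): print(nm,v,268,im[v,268:304])
E
```

```text
0.010713665854079513 [ 0.14372892  6.40775477 -2.53668956] [ 0.51881766 -0.19227633  0.20551341] 17.3833 0.7447502564923322
s13 307 138 [121 119 117 116 142 149 117 100 149 173 140 108 103  95]
s13 310 138 [132 146 152 177 190 170 138 107 138 175 160 123 114  95]
s13 313 138 [226 227 228 227 221 198 156 117 112 171 187 142 110 101]
s14 307 138 [120 122 135 149 135 103 102 157 174 144 121 105  95  93]
s14 310 138 [130 145 151 162 152 117 111 176 203 159 127 118  98  95]
s14 313 138 [227 227 226 212 172 135 106 150 197 183 139 117 102  96]
sc13 168 u158.. [141 121 116 122 111  75  37  36  54  64  64  63  53  52  47  30]
sc13 172 u158.. [122 122 126 126 122  99  74  69  63  62  59  71 101 122 117 112]
sc13 175 u158.. [125 125 127 122 106  82  75  70  64  63  77 104 122 126 124 126]
sc14 168 u158.. [120 123 120  98  62  48  60  64  64  62  64  86  92  63  32  24]
sc14 172 u158.. [130 126 125 109  83  74  69  61  60  80 106 120 128 126 128 125]
sc14 175 u158.. [123 113  93  78  74  69  65  58  82 108 123 126 127 126 129 129]
w13 120 205 [220 222 224 229 231 230 223 198 176 157 140 148 182
[... 251 characters left out ...]
 110 155 169 172 172 174 173 172]
w13 200 268 [190 192 192 187 160 127 126 143 155 162 168 169 172 180 187 193 188 180
 173 167 162 160 154 149 138 128 112  94 117 167 178 174 155 131 125 127]
w14 120 205 [216 217 219 222 226 230 232 229 218 192 173 150 133 162 186 192 191 192
 191 191]
w14 180 205 [217 221 222 219 218 221 225 229 233 233 230 214 187 169 145 141 180 193
 192 193]
w14 160 268 [192 194 194 190 161 126 128 144 155 164 167 171 173 181 193 202 198 188
 181 173 169 164 158 151 144 134 122 106  92 107 114 126 161 173 174 176]
w14 200 268 [192 193 193 187 160 126 128 142 155 163 168 171 174 180 188 193 187 179
 175 169 165 162 156 149 140 128 112  95 101 112 119 136 163 142 127 128]
```

```bash
python3 - <<'E'
from mk import *
B=cam('s14');A=cam('sc14');W=cam('w14')
for u,v in((307,142.2),(310,142.4),(313,142.8)): print('side bar',cyl(B,u,v)[0])
for u,v in((307,145.9),(310,146.0),(313,146.5)): print('side cover face',cyl(B,u,v,.17)[0])
for u,v in((164.2,172),(163.4,175)): print('scene bar',cyl(A,u,v)[0])
for v,u in((120,221),(180,224)): print('wrist cover edge',cyl(W,u,v,.17)[0])
for v in(160,200): print('wrist bar',cyl(W,284.1,v)[0])
# marker now, same line fit as before
def c3(u,v): return (70+(u+.5)/5-.5,160+(v+.5)/5-.5)
def c4(u,v): return (220+(u+.5)/5-.5,90+(v+.5)/5-.5)
print('marker side now',ang('s14',c4(256,305),c4(176,217),.146,half=3),'before',ang('side0',c4(256,305),c4(176,217),.146,half=3))
crop('sc14',60,120,150,140,5,'sc14c'); crop('w14',60,0,500,240,1.5,'w14c')
crop('s14',160,100,200,150,4,'s14c')
for n in('scene0','sc14','side0','s14'):
    im=cv2.imread(f'pics/{n}.png').astype(float).mean(2); x0,y0,x1,y1=(140,185,165,205) if n[:2]=='sc' else (250,128,262,140)
    s=im[y0:y1,x0:x1]; w=np.clip(60-s,0,None); yy,xx=np.mgrid[y0:y1,x0:x1]; print(n,'marker dark centroid',(w*xx).sum()/w.sum(),(w*yy).sum()/w.sum())
E
```

```text
side bar (0.722, -0.026)
side bar (0.726, -0.036)
side bar (0.728, -0.045)
side cover face (0.724, -0.018)
side cover face (0.731, -0.028)
side cover face (0.731, -0.038)
scene bar (0.724, 0.046)
scene bar (0.72, 0.058)
wrist cover edge (0.721, -0.072)
wrist cover edge (0.719, -0.037)
wrist bar (0.725, -0.053)
wrist bar (0.724, -0.032)
marker side now (np.float64(0.7251186205348278), np.float64(-0.00010414471823439296), np.float64(0.0008703352517791398)) before (np.float64(0.7250973820822036), np.float64(-0.00010464541268322082), np.float64(0.0009464962383180211))
scene0 marker dark centroid 153.38477130519078 196.76919009429804
sc14 marker dark centroid 153.1486252167451 196.97770621748825
side0 marker dark centroid 255.38709677419357 134.64516129032256
s14 marker dark centroid 255.50209205020923 134.68619246861925
```

View pics/sc14c.png

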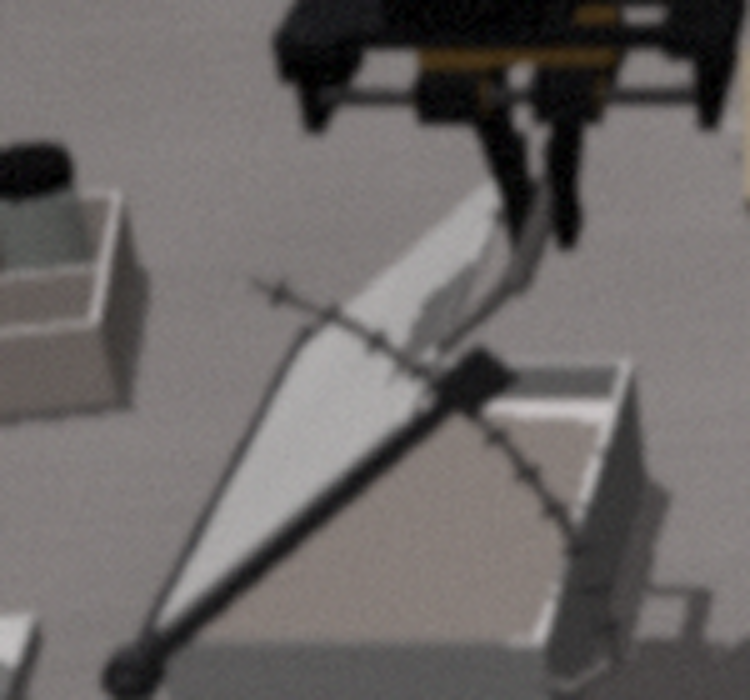

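View pics/s14c.png

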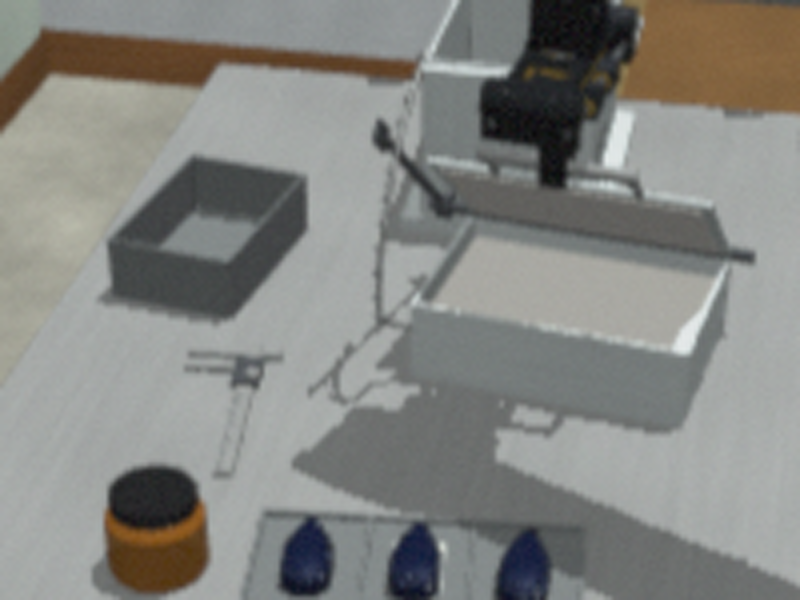

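The cover (mean ≈ 0.725) matches the marker (0.725), which has not moved. I hold for half a second to check the grip does not creep.

>>> {"op": "arm_command", "data": {"targets": [[[0,0,0,0,0,0],[0,0,0,0,0,0],[0,0,0,0,0,0],[0,0,0,0,0,0],[0,0,0,0,0,0],[0,0,0,0,0,0],[0,0,0,0,0,0],[0,0,0,0,0,0]]]}}

```text
time: 18.1
ee_pos: [0.5188, -0.1922, 0.1675]
eef_rot: [-0.531, -0.466, 0.465, 0.533]
ft_force: [-0.6, 7.2, -2.7]
width: 0.0109
```

```bash
python3 - <<'E'
from look import *
from plan import *
c,s=snap('side','s15');c,s=snap('wrist','w15');t=tip();print(s['width'],s['ft_force'],t,s['time'])
for nm in('w14','w15'):
    im=cv2.imread(f'pics/{nm}.png').mean(2).astype(int); print(nm,im[120,210:230])
for nm in('s14','s15'):
    im=cv2.imread(f'pics/{nm}.png').mean(2).astype(int); print(nm,im[138:152,310])
E
```

```text
0.011097106386549493 [-0.16716913  7.47652014 -2.41316244] [ 0.51882942 -0.19227165  0.20550602] 18.15
w14 [216 217 219 222 226 230 232 229 218 192 173 150 133 162 186 192 191 192
 191 191]
w15 [217 217 220 222 226 230 233 230 218 193 172 152 134 162 187 193 191 191
 191 191]
s14 [130 145 151 162 152 117 111 176 203 159 127 118  98  95]
s15 [131 143 152 158 151 116 110 176 203 162 127 123  98  93]
```

It is steady with no creep, so I hand in while still holding the bar.

```bash
python3 -c "
from bench import r
print(r.close_job())"
```

```text
the job is handed in; nothing more can be done
None
```

The mussel is flat in the middle pocket, pointing the same way as the two shells already there. I handed the job in at about 18 s with the cover held level with the marker arm.

- **Mussel:** I pinched it across its width (38 mm opening) and set it down gently. In the wrist picture afterwards the three shells lay side by side with their points level. The reference shells and the tray had not moved.
- **Cover:** The marker arm measured 0.725 rad in both fixed views. The held cover measured 0.719 to 0.731 rad across the three cameras, averaging about 0.725. It did not creep over a 0.8 s hold with a 35 N grip, and the marker had not moved.

**Checks that disagreed:**
- **Fingertip position:** The real fingertips are about 38 mm behind the reported TCP, seen in all three views. Because of that my first grip closed on air above the mussel. Nothing was touched, and I corrected for the offset from then on.
- **Cover angle from arm height:** The arm's height alone gave 0.745 rad. Rough two-camera estimates of the bar's ends, made before the last small lift, gave 0.68. I relied on the camera measurements that agreed with each other.
- **Sideways push:** About 7 N of sideways force remained on the bar at the end, well under the limits.

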